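# Clamp a sample in a rack-and-pinion vise with its square-drive key

## Robot

A 6-joint arm with a two-finger parallel gripper is mounted at the origin on the work surface. World frame = base frame: x ahead of the robot, y to its left, z up, the work surface at z = 0. Lengths are in mm, angles in rad, forces in N, time in s.
With the tool pointing down it reaches from about 275 to 750 mm from the base axis. Payload 10.2 kg.
Tool frame: the origin (TCP) lies at the very end of the fingers, on their centre line; the grasp point (between the pads) lies behind it (ctrl.grasp_offset is the z of the grasp point in the tool frame, in mm); z points along the fingers, y is the direction in which the jaws open and shut (so a half turn about z gives the same grasp; the last joint's range is limited). The gripper opens to 85 mm and grips with 20 to 120 N. Pads are 22 mm wide; open, the fingers measure 114 mm over their backs; the gripper's body (76 mm by 85 mm) begins 54 mm behind the grasp point. The pads swing forward as they close: fully open they stand 13 mm farther back than shut.
Start: joints at [-1.466, 0.313, 1.498, -0, 1.331, -0.223], TCP at [169.017, -497.056, 231.294] pointing down, gripper open.
Joint ranges: [-2.94, 2.94], [-0.97, 2.17], [0.19, 2.56], [-1.23, 4.37], [0.02, 3.11], [-2.88, 2.88]. Speed limits (rad/s): [2.39, 2.39, 3.01, 3.14, 3.14, 3.14].

## Interface

Orientations are given as a unit quaternion [w, x, y, z].
In Python, from rig import ctrl, capture, job gives the robot as it stands. The module is installed in compiled form; this text tells all that it offers.
- The arm moves only by the tool move_arm, never from a script. Its argument "series" is a list of rows, each a list of 7 numbers: the turn, a rotation vector about the tool's x, y, z in rad, then the shift along the tool's x, y, z in cm, then the opening, from 0 (shut) to 1 (fully open). A call has 1 to 5 rows; each row is the pose to reach, as a shift and turn from the pose measured when the call began, along the tool's axes at that moment; what a row does not reach only later rows make up. A row lasts 1/12 s, in which the tool goes at most 41.7 mm and 7.16 degrees, less where a joint would pass 70% of its speed; a pose out of reach is approached as far as the arm can. A call with a gripper value outside its range is refused whole. The fingers move at their own pace and stop on an object; "grip_force" is the grip in N (left out, the last holds). Time passes only in rows, so rows that repeat a pose let the fingers close. It gives the time, the measured TCP pose, the force and the opening at its end, in the units of the state.
- ctrl.sense(): the state, without advancing time (a new reading comes with each control period).
- capture(name): name is "scene" or "side" or "wrist"; returns a dict with "frame" (400x640x3 uint8, red, green, blue), "mtx" (3x3 intrinsics, pixels), "dist" ([k1, k2, p1, p2, k3] as OpenCV has them; the pictures are not rectified), "R" (3x3) and "t" (3): a world point X has camera coordinates R X + t. Camera axes: x right, y down, z forward; pixel columns grow to the right and rows downward; lengths in mm; the calibration is good to about 2 mm. A picture is of the moment at which its call begins. There is no depth.
- job.finish_job(): hands the job in, once; it reports no verdict.
The state is a dict: "time_s": time; "joints": joint angles; "dq": joint speeds; "tau": joint torques, N m; "eef_pos": TCP position; "ee_rot": TCP orientation; "force": force on the tool from outside, world axes, zero at the start; "wrist_torque": the same for the moment, N m; "grip_width": opening from 0.0 (shut) to 1.0 (fully open).
Only numpy, scipy, OpenCV 4.12 (cv2) and the standard library are available. Lean on these libraries where they do the work, as an engineer would, in place of code of your own. Each camera call takes 0.05 s, during which the arm holds its last target.

## Task

Take the T-handled key out of its stand and clamp the brass sample block in the vise with it: put the key into the round bore of the vise's gear head, turn it while pressing down until its square end drops fully into the drive hidden below, then turn it clockwise (seen from above) until the moving jaw has pushed the sample hard against the fixed jaw. Leave the key standing fully down in the drive, and leave the disc-handled driver standing in its hole.

Things in the scene. Friction and masses are not known exactly. Their poses are not given: they have to be found in the camera images.
- key_grip (a point): Loose steel T-handled key, 82 mm tall, 0.25 kg, upright in a hole of the stand (lift 40 mm to clear). Point: centre of its black cross bar, 86 (x) by 14 (y) by 18 mm (z); foot 73 mm below; z up. Foot to bar: round nose 14 mm wide, 6 long; square of side 16 (parallel to the bar), 14 long; stem 22.6 wide, 44 long. Grasp across the bar, 14 mm.
- stand: Fixed black block, 70 (x) by 160 (y) by 45 mm tall, two round holes 27 mm wide and 40 deep at y = 45 and -45 mm; the key stands in one, the driver in the other. Origin: centre of its underside, z up.
- driver_top (a point): Disc-handled driver standing in the stand's other hole: round stem, black disc 40 mm across and 14 mm thick on top, 78 mm tall in all. Point: centre of the disc's top. Not needed; it stays in its hole.
- vise: Fixed vise. Origin on the table; z up, x from gear head to jaws. Base 215 mm (x from -125 to 90) by 90 mm. Grey gear head 80 (x, centred at -70) by 74 mm, top 62 mm above the table, with the bore. Steel bed top at 30 mm; moving jaw next to the head; fixed jaw (24 thick, 30 tall) with its face at x = 42 mm.
- bore (a point): Centre of the bore's mouth in the gear head's top, 62 mm above the table, axes as the vise. Bore 25.5 mm wide, 22 deep, straight down. The key's nose enters the drive at the bottom at any angle; the square then rests on the drive with key_grip 45 mm above this point, and drops 14 mm, to 31 mm above it, once turned to fit. Press with 5 to 15 N while turning.
- drive (a joint): Turn of the drive under the bore, rad: 0 at the start (jaw back), grows clockwise from above. Its 18 mm square hole lies at an unreported angle, new each time: find it by turning the key (fits each quarter turn, within 0.12 rad; same play once in). Moves the jaw 8 mm per rad; 0.2 N m friction, stays where left. The sample is tight at about 1.25.
- jaw: Moving steel jaw, 20 (x) by 62 (y) by 28 mm tall, on the vise's bed 30 mm above the table; slides along the vise's x towards the fixed jaw as the drive turns. Origin: centre of its underside, its face 10 mm ahead. At the start that face is 50 mm from the fixed jaw.
- seat (a point): Foot of the fixed jaw's face, mid-width, at the bed's height (30 mm above the table); axes as the vise's, x into the fixed jaw.
- sample: Loose brass sample block, 40 (x, between the jaws) by 70 (y) by 34 mm tall with a 10 mm step on top, 0.35 kg, lying on the vise's bed between the jaws with some play. Origin: centre of its underside; clamped, it is 20 mm before the seat point.
Not all that is in view belongs to the job. What is shaped like the part that bears key_grip but orange is not meant.

How it is judged:
By the outcome, as a careful person would: the job done as asked, in the order asked, and still so for the second after the job is handed in, with the robot touching nothing.
It also fails if it takes over 72 s, if anything falls off the work surface, if the arm or the gripper's body presses on something with over 40 N, if the wrist force passes 120 N, or if a joint passes its speed limit or range.

## Working session

There is one attempt and no reset: what is moved stays moved. The work goes in short steps, Python scripts to look and compute and a tool call to move; the robot and the scene stay as the last step left them, time stands still between calls to the robot, and variables do not carry over. Pictures are saved under pics/ and viewed, and the job is handed in when it is done.

Besides the shell and the picture viewer there is one more tool, called in YAML: its name, and indented under it one key for each argument. move_arm: Moves the arm, as the interface text tells. Its arguments: {"type":"object","properties":{"series":{"type":"array","items":{"type":"array","items":{"type":"number"}}},"grip_force":{"type":"number"}},"required":["series"]}

```bash
mkdir -p pics; python3 - <<'E'
from rig import ctrl, capture
import cv2
print(ctrl.sense(), ctrl.grasp_offset)
for n in ["scene","side","wrist"]:
    c=capture(n); cv2.imwrite(f"pics/{n}0.png",c["frame"][:,:,::-1]); print(n,c["mtx"].tolist(),c["dist"],c["R"].tolist(),c["t"])
E
```

```text
{'time_s': 0.0, 'joints': array([-1.46640947e+00,  3.13442333e-01,  1.49846560e+00,  3.90412379e-05,
        1.33099258e+00, -2.23392280e-01]), 'dq': array([ 0.00113316,  0.00117261, -0.00055337, -0.00041175, -0.00111151,
       -0.00010322]), 'tau': array([-1.59959973e-04, -4.12265110e+01, -2.59744656e+01, -1.87407309e-04,
        4.07193991e-03,  1.91304935e-05]), 'eef_pos': array([ 168.99264086, -496.77899156,  230.72826483]), 'ee_rot': array([-6.51644505e-04,  9.86600686e-01,  1.63152258e-01,  5.78130467e-05]), 'force': array([ 0.12947743,  0.04641683, -0.45188301]), 'wrist_torque': array([-0.02543331, -0.00346499,  0.01568786]), 'grip_width': 0.9967911043080786} -18.700000000000003
scene [[414.86805517633286, 0.0, 325.0270546880138], [0.0, 414.86805517633286, 196.62968720780398], [0.0, 0.0, 1.0]] [-0.10625489  0.          0.          0.          0.        ] [[0.43107751220963514, 0.902181760872878, -0.015499961789142582], [0.7543716575517414, -0.36977002937555475, -0.5423960984909822], [-0.4950712885532646, 0.22212202890284083, -0.8399798947155197]] [-228.57152859 -327.9242413  1068.50284191]
side [[369.72149000185345, 0.0, 318.08995972604794], [0.0, 369.72149000185345, 204.4196259134884], [0.0, 0.0, 1.0]] [0.00954449 0.         0.         0.         0.        ] [[-0.9392270167550165, -0.34309101392627334, -0.011881378729497656], [-0.2089674231558987, 0.59883155625807, -0.7731321900484557], [0.27236965149784154, -0.7236638193198411, -0.6341336212111489]] [472.29330711 148.66682558 705.13324995]
wrist [[318.3708707711807, 0.0, 325.2246990772793], [0.0, 318.3708707711807, 200.1798886441504], [0.0, 0.0, 1.0]] [0.01219763 0.         0.         0.         0.        ] [[0.32151354393016807, -0.9469044444693304, -0.0010070321219185284], [-0.8972355411081427, -0.3049884519534744, 0.3192967709630077], [-0.30265066469750895, -0.10175469138695288, -0.9476542396564814]] [-522.9324999   -40.44397188  380.02843563]
```

View pics/scene0.png

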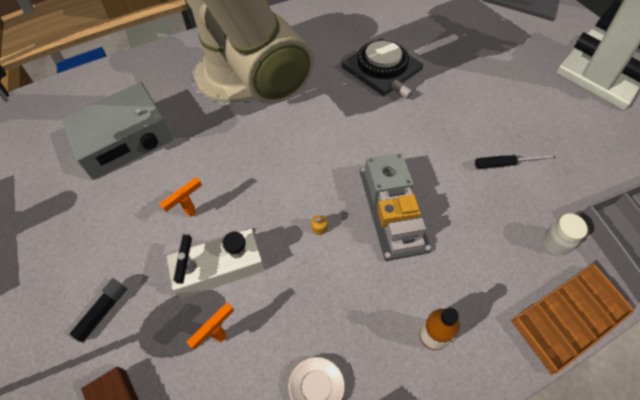

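View pics/side0.png

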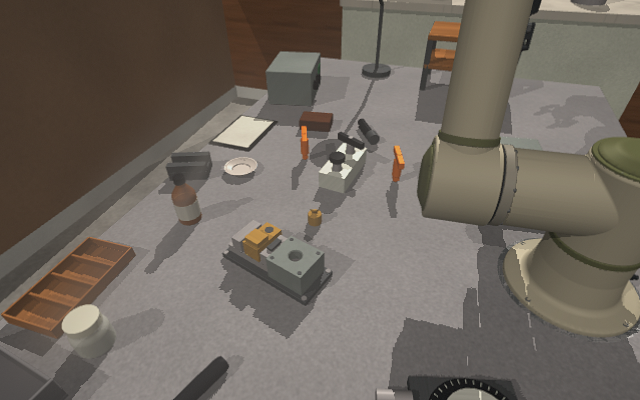

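View pics/wrist0.png

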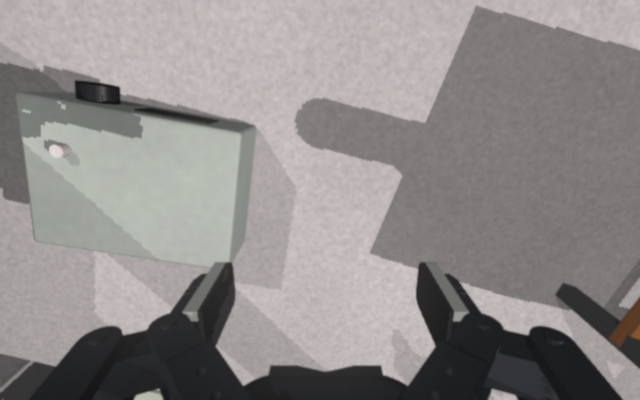

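The stand is the pale block. In the scene view the key's bar is near (183,258), the driver near (234,243) and the vise bore near (388,171). In the side view the bore is near (296,256) and the key near (350,140). Next I'll zoom in.

```bash
python3 - <<'E'
import cv2, numpy as np
a=cv2.imread("pics/scene0.png"); b=cv2.imread("pics/side0.png")
def z(im,x,y,w,h,s): return cv2.resize(im[y:y+h,x:x+w],None,fx=s,fy=s,interpolation=cv2.INTER_CUBIC)
o=np.vstack([np.hstack([z(a,155,225,110,75,3.6),z(a,350,145,90,75*90//90,3.6)])[:270],
 np.hstack([z(b,310,120,80,75,3.6)[:270],z(b,220,210,120,100,3.6)[:,:][:270]])[:, :720] if 0 else np.zeros((1,720,3),np.uint8)])
cv2.imwrite("pics/z1.png",o)
o2=np.hstack([z(b,310,120,70,75,5),z(b,240,220,90,75,5)]);cv2.imwrite("pics/z2.png",o2);print(o.shape,o2.shape)
E
```

```text
(271, 720, 3) (375, 800, 3)
```

View pics/z1.png

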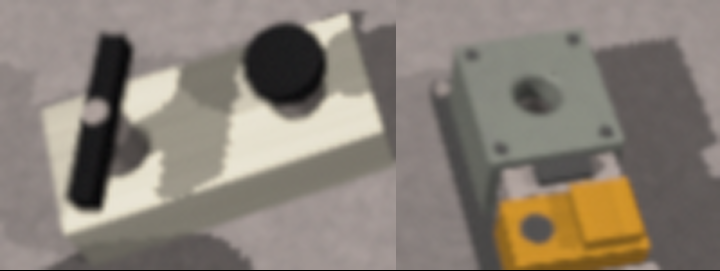

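View pics/z2.png

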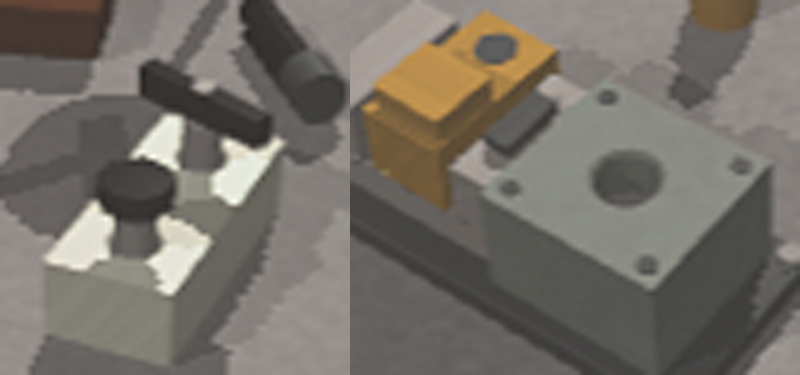

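```bash
cat > h.py <<'E'
import numpy as np, cv2
from rig import ctrl, capture
def ray(c,px):
    u=cv2.undistortPoints(np.array([[px]],float),c["mtx"],np.array(c["dist"],float))[0,0]
    R=np.array(c["R"]);t=np.array(c["t"]); return -R.T@t, R.T@np.array([u[0],u[1],1.])
def onz(c,px,z):
    o,d=ray(c,px); return o+d*(z-o[2])/d[2]
def proj(c,X):
    R=np.array(c["R"]); return cv2.projectPoints(np.atleast_2d(np.array(X,float)),cv2.Rodrigues(R)[0],np.array(c["t"],float),c["mtx"],np.array(c["dist"],float))[0][:,0]
E
python3 - <<'E'
from h import *
np.set_printoptions(precision=1,suppress=True)
s=capture("scene");d=capture("side")
S=lambda x,y:(155+x/3.6-.0,225+y/3.6)
V=lambda x,y:(350+(x-396)/3.6,145+y/3.6)
K=lambda x,y:(310+x/5,120+y/5)
W=lambda x,y:(240+(x-350)/5,220+y/5)
print("pin",onz(s,S(96,110),87),onz(d,K(205,85),87))
print("ends",onz(s,S(116,40),87),onz(s,S(86,203),87),onz(d,K(145,68),87),onz(d,K(265,125),87))
print("drv",onz(s,S(285,62),83),onz(d,K(136,182),83))
print("bore",onz(s,V(538,95),62),onz(d,W(627,178),62))
print("scr s",[onz(s,V(*p),62) for p in[(472,55),(574,40),(606,131),(500,149)]])
print("scr d",[onz(d,W(*p),62) for p in[(608,97),(741,166),(648,265),(510,188)]])
E
```

```text
pin [ 504.4 -254.3   87. ] [ 503.3 -256.4   87. ]
ends [ 472.5 -235.5   87. ] [ 547.6 -271.    87. ] [ 538.6 -263.7   87. ] [ 463.  -226.6   87. ]
drv [ 517.1 -164.8   83. ] [ 510.2 -159.7   83. ]
bore [491.8 158.9  62. ] [488.2 160.   62. ]
scr s [array([452. , 140.1,  62. ]), array([467.8, 196.4,  62. ]), array([528.4, 179.6,  62. ]), array([513.6, 122.8,  62. ])]
scr d [array([511.6, 123.4,  62. ]), array([450.6, 140.4,  62. ]), array([465.2, 195.7,  62. ]), array([526.9, 178.9,  62. ])]
```

```bash
cat >> h.py <<'E'
from scipy.spatial.transform import Rotation as Ro
def togo(x,y,z,yaw):
    """shift(cm)/turn in current tool axes to reach TCP x,y,z with tool down, tool-x at yaw"""
    s=ctrl.sense(); q=s["ee_rot"]; C=Ro.from_quat([q[1],q[2],q[3],q[0]])
    T=Ro.from_euler("z",yaw)*Ro.from_euler("x",np.pi)
    rv=(C.inv()*T).as_rotvec(); d=C.inv().apply(np.array([x,y,z])-s["eef_pos"])/10
    cy=np.arctan2(C.as_matrix()[1,0],C.as_matrix()[0,0])
    print("t",round(s["time_s"],2),"pos",np.round(s["eef_pos"],1),"yaw",round(cy,3),"J",np.round(s["joints"],2),"F",np.round(s["force"],1),"M",np.round(s["wrist_torque"],2),"w",round(s["grip_width"],3))
    print("TURN",np.round(rv,3),"SHIFT cm",np.round(d,2))
E
python3 -c "
from h import *
togo(504,-255,200,2.696)"
```

```text
t 0.25 pos [ 169.  -496.9  231. ] yaw 0.328 J [-1.47  0.31  1.5   0.    1.33 -0.22] F [ 0.3 -0.  -0.2] M [ 0.05 -0.05 -0.03] w 1.003
TURN [-0.000e+00 -1.000e-03 -2.368e+00] SHIFT cm [ 39.5  -12.12   3.12]
```

move_arm:
  series:
    - [0, 0, -0.12, 4, -1.2, 0, 1]
    - [0, 0, -0.24, 8, -2.4, 0, 1]
    - [0, 0, -0.36, 12, -3.6, 0, 1]
    - [0, 0, -0.48, 16, -4.8, 0, 1]
    - [0, 0, -0.6, 20, -6, 0, 1]

```text
time_s: 0.67
eef_pos: [339.9, -374.6, 231.2]
ee_rot: [-0.0, 0.893, 0.45, 0.0]
force: [-0.2, -1.8, 0.2]
grip_width: 1.0
```

```bash
python3 -c "
from h import *
togo(504,-255,200,2.696)"
```

```text
t 0.67 pos [ 339.9 -374.6  231.2] yaw 0.933 J [-1.07  0.27  1.55  0.    1.32 -0.43] F [-0.2 -1.8  0.2] M [-0.01  0.01  0.02] w 1.0
TURN [ 0.    -0.    -1.763] SHIFT cm [19.38  6.07  3.12]
```

move_arm:
  series:
    - [0, 0, -0.12, 4, 1.2, 0, 1]
    - [0, 0, -0.24, 8, 2.4, 0, 1]
    - [0, 0, -0.36, 12, 3.6, 0, 1]
    - [0, 0, -0.48, 16, 4.8, 0, 1]
    - [0, 0, -0.6, 19.4, 6.1, 0, 1]

```text
time_s: 1.08
eef_pos: [505.9, -252.9, 231.3]
ee_rot: [-0.0, 0.718, 0.696, 0.0]
force: [-0.1, -1.5, -0.1]
grip_width: 1.001
```

```bash
python3 -c "
from h import *
togo(504,-255,200,2.696)
c=capture('wrist');print(-c['R'].T@c['t'],proj(c,[[504,-255,87],[513,-162,83]]))
cv2.imwrite('pics/w1.png',c['frame'][:,:,::-1])"
```

```text
t 1.08 pos [ 505.9 -252.9  231.3] yaw 1.54 J [-0.67  0.4   1.37  0.    1.37 -0.64] F [-0.1 -1.5 -0.1] M [-0.02 -0.   -0.05] w 1.001
TURN [ 0.000e+00 -1.000e-03 -1.156e+00] SHIFT cm [-0.22 -0.18  3.13]
[ 508.22594147 -169.00577303  373.05031388] [[323.3907351  189.72128882]
 [330.32526084  83.84449079]]
```

View pics/w1.png

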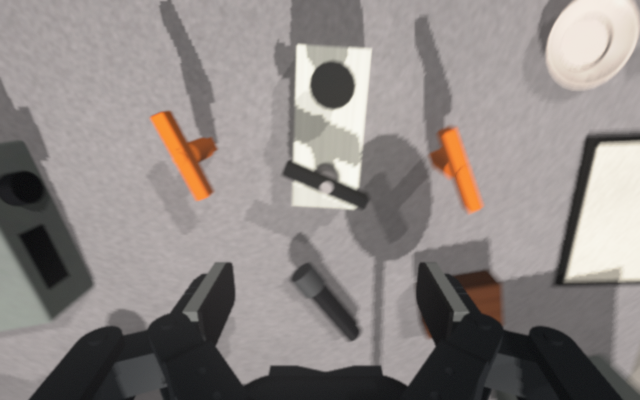

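```bash
cat >> h.py <<'E'
def darkblob(c,x0,y0,x1,y1,th=60):
    g=c['frame'].max(2)[y0:y1,x0:x1]; m=(g<th).astype(np.uint8)
    n,l,st,ce=cv2.connectedComponentsWithStats(m); i=1+np.argmax(st[1:,4])
    cs=cv2.findContours((l==i).astype(np.uint8),cv2.RETR_EXTERNAL,cv2.CHAIN_APPROX_NONE)[0]
    k=max(cs,key=len); r=cv2.minAreaRect(k); b=cv2.boxPoints(r)+[x0,y0]
    return (r[0][0]+x0,r[0][1]+y0),r[1],b
E
python3 -c "
from h import *
c=capture('wrist')
ce,sz,b=darkblob(c,275,150,380,215)
print(ce,sz,b)
P=np.array([onz(c,p,87) for p in b]);print(P.mean(0),P)
for i in (0,1):
  v=P[(i+1)%4]-P[i]; print(np.linalg.norm(v),np.arctan2(v[1],v[0]))
print(onz(c,(326.3,186.5),87))
ce,sz,b=darkblob(c,300,50,365,115);print(ce,sz,onz(c,ce,83))
"
```

```text
(319.8595733642578, 189.53836059570312) (87.7268295288086, 14.819435119628906) [[276.81212234 178.32139015]
 [282.88534927 164.80356789]
 [362.9070282  200.75533295]
 [356.83380127 214.27315521]]
[ 505.81018398 -251.39851446   87.        ] [[ 465.58484895 -239.36012336   87.        ]
 [ 471.98997634 -226.77417066   87.        ]
 [ 545.63041156 -262.92830881   87.        ]
 [ 540.03549906 -276.53145501   87.        ]]
14.122034638685584 1.1000455075483189
82.03679299029842 -0.45638544287885363
[ 511.20597593 -248.16510133   87.        ]
(311.0, 85.5) (1.0, 0.0) [ 499.8064389  -159.24577856   83.        ]
```

```bash
python3 -c "
import cv2
a=cv2.imread('pics/w1.png')[150:220,270:380]
cv2.imwrite('pics/w1z.png',cv2.resize(a,None,fx=7,fy=7,interpolation=cv2.INTER_NEAREST))"
```

```text
(no output)
```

View pics/w1z.png

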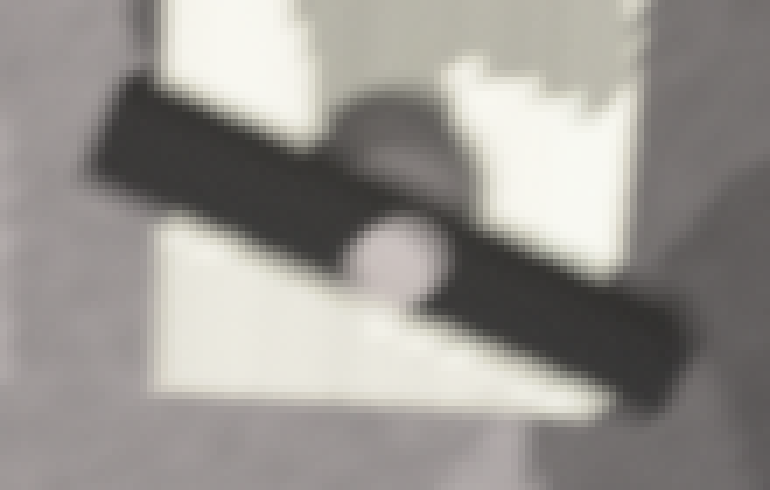

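```bash
python3 -c "
from h import *
from scipy.optimize import least_squares
w,s,d=[capture(n) for n in('wrist','scene','side')]
obs=[(w,(326.1,186.9)),(s,(181.7-.5,255.1)),(d,(350.5,136.5))]
f=lambda X:np.concatenate([proj(c,X)[0]-p for c,p in obs])
r=least_squares(f,[505,-255,85]);print('pin',r.x,r.fun)
obs=[(s,(388.9,170.9)),(d,(294.9,255.1))]
r=least_squares(f,[490,160,60]);print('bore',r.x,r.fun)
a=-.45
for z in(69,87,92):
  print(z,[proj(w,np.array([[505,-254,z]])+np.outer([sx*43],[np.cos(a),np.sin(a),0])+np.outer([sy*7],[-np.sin(a),np.cos(a),0])).round(0).tolist() for sx,sy in((-1,-1),(1,-1),(1,1),(-1,1))])
print(proj(w,[[504,-255,87],[504,-255,69],[504,-255,45]]))
for p in[(296.5,43.5),(371,48),(360,208.5),(293,206)]: print(onz(w,p,45))
"
```

```text
pin [ 507.48982276 -250.80310215   91.0728302 ] [-0.88236707  1.30583125  2.15621608  0.14236774 -1.58046711 -0.14910704]
bore [489.89045468 158.78893704  61.45770984] [-0.05279043 -0.02794515 -0.05317079  0.01870376]
69 [[[280.0, 174.0]], [[359.0, 208.0]], [[365.0, 196.0]], [[285.0, 161.0]]]
87 [[[277.0, 179.0]], [[361.0, 214.0]], [[367.0, 202.0]], [[283.0, 165.0]]]
92 [[[276.0, 180.0]], [[361.0, 216.0]], [[368.0, 203.0]], [[282.0, 166.0]]]
[[321.62045141 191.37487484]
 [321.79438442 186.06289848]
 [321.99898332 179.81334016]]
[ 484.50596101 -123.66948468   45.        ]
[ 553.75309169 -129.44774189   45.        ]
[ 544.56074842 -288.63690306   45.        ]
[ 471.40706515 -283.60014083   45.        ]
```

move_arm:
  series:
    - [0, 0, -0.12, 0, 0.2, 1, 1]
    - [0, 0, -0.24, 0, 0.2, 2, 1]
    - [0, 0, -0.36, 0, 0.2, 3, 1]
    - [0, 0, -0.48, 0, 0.2, 4, 1]
    - [0, 0, -0.6, 0, 0.2, 4, 1]

```text
time_s: 1.75
eef_pos: [504.2, -256.0, 189.1]
ee_rot: [-0.002, 0.482, 0.876, 0.0]
force: [-0.3, 0.2, -0.1]
grip_width: 0.999
```

move_arm:
  series:
    - [0, 0, -0.12, 0, 0, 1, 1]
    - [0, 0, -0.24, 0, 0, 2, 1]
    - [0, 0, -0.36, 0, 0, 2, 1]
    - [0, 0, -0.48, 0, 0, 2, 1]
    - [0, 0, -0.57, 0, 0, 2, 1]

```text
time_s: 2.17
eef_pos: [503.0, -257.2, 169.1]
ee_rot: [-0.002, 0.215, 0.977, 0.001]
force: [0.2, 0.0, -0.5]
grip_width: 1.0
```

```bash
python3 -c "
from h import *
togo(508,-251,59,2.690)
c=capture('wrist');print(-c['R'].T@c['t'],proj(c,[[508,-251,87],[513,-162,83]]))
cv2.imwrite('pics/w2.png',c['frame'][:,:,::-1])"
```

```text
t 2.17 pos [ 503.  -257.2  169.1] yaw 2.708 J [-0.68  0.46  1.46 -0.    1.23 -1.82] F [ 0.2  0.  -0.5] M [-0.01  0.02  0.01] w 1.0
TURN [ 0.001 -0.004  0.018] SHIFT cm [-0.24  0.77 11.01]
[ 428.56344157 -221.31051499  311.22167935] [[333.4978588  212.47085199]
 [447.18435803 168.31818193]]
```

View pics/w2.png

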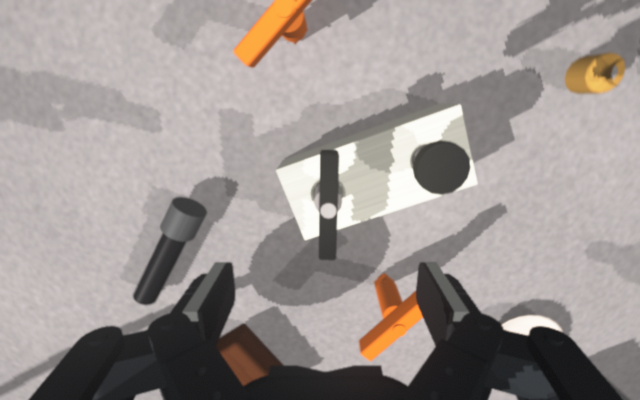

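```bash
python3 -c "
from h import *
from scipy.optimize import least_squares
w=capture('wrist')
a=cv2.imread('pics/w2.png')[140:270,290:370]
cv2.imwrite('pics/w2z.png',cv2.resize(a,None,fx=4.5,fy=4.5,interpolation=cv2.INTER_NEAREST))
for p in[(328,210.5)]: print('pin',onz(w,p,87),onz(w,p,90))
L=[onz(w,p,87) for p in[(319.5,258.5),(336.5,259),(321,150),(337.5,150)]];print(np.array(L))
"
```

```text
pin [ 504.92853203 -254.09220416   87.        ] [ 503.90589139 -253.65736114   90.        ]
[[ 538.93364019 -276.96906128   87.        ]
 [ 544.9527374  -264.93438647   87.        ]
 [ 461.4723984  -239.72387151   87.        ]
 [ 466.32913268 -229.14601777   87.        ]]
```

View pics/w2z.png

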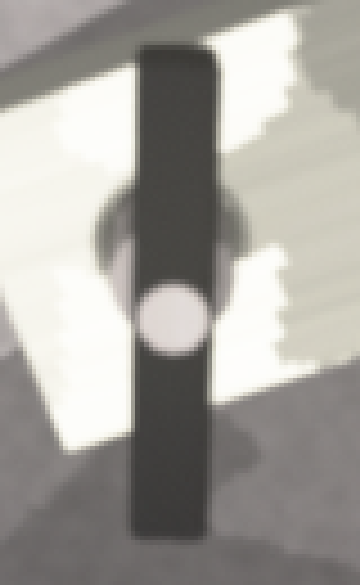

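move_arm:
  series:
    - [0, -0.004, 0.014, -0.1, 0.25, 1.5, 1]
    - [0, -0.004, 0.014, -0.1, 0.45, 3, 1]
    - [0, -0.004, 0.014, -0.1, 0.45, 4.5, 1]
    - [0, -0.004, 0.014, -0.1, 0.45, 6, 1]
    - [0, -0.004, 0.014, -0.1, 0.45, 6.5, 1]

```text
time_s: 2.68
eef_pos: [504.5, -253.4, 102.5]
ee_rot: [-0.001, 0.227, 0.974, 0.001]
force: [0.3, 0.4, 0.2]
grip_width: 0.998
```

```bash
python3 -c "
from h import *
togo(505,-253.5,59,2.694)
c=capture('wrist');s=ctrl.sense()
print(proj(c,[s['eef_pos'],[505,-253.5,87]]))
cv2.imwrite('pics/w3.png',c['frame'][:,:,::-1])"
```

```text
t 2.68 pos [ 504.5 -253.4  102.5] yaw 2.684 J [-0.67  0.53  1.53  0.    1.08 -1.79] F [0.3 0.4 0.2] M [-0.04 -0.02  0.02] w 0.998
TURN [ 0.001 -0.003 -0.01 ] SHIFT cm [-0.07  0.01  4.34]
[[322.6581433  266.67682807]
 [322.95479432 252.8493518 ]]
```

View pics/w3.png

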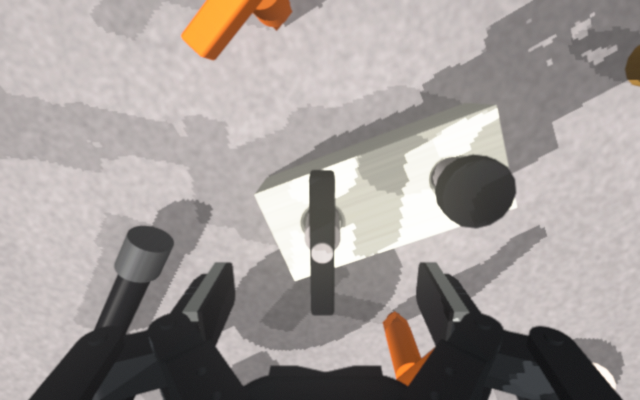

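move_arm:
  series:
    - [0, -0.003, -0.01, -0.05, 0, 1.5, 0.8]
    - [0, -0.003, -0.01, -0.05, 0, 3, 0.7]
    - [0, -0.003, -0.01, -0.05, 0, 4.2, 0.6]
    - [0, -0.003, -0.01, -0.05, 0, 4.35, 0.5]
    - [0, -0.003, -0.01, -0.05, 0, 4.35, 0.4]
  grip_force: 60

```text
time_s: 3.15
eef_pos: [504.8, -253.9, 59.5]
ee_rot: [0.0, 0.222, 0.975, 0.001]
force: [-0.8, 0.6, 0.2]
grip_width: 0.404
```

move_arm:
  series:
    - [0, 0, 0, 0, 0, 0, 0.2]
    - [0, 0, 0, 0, 0, 0, 0]
    - [0, 0, 0, 0, 0, 0, 0]
    - [0, 0, 0, 0, 0, 0, 0]
    - [0, 0, 0, 0, 0, 0, 0]
  grip_force: 60

```text
time_s: 3.57
eef_pos: [505.4, -254.5, 60.8]
ee_rot: [0.001, 0.222, 0.975, -0.0]
force: [-0.8, -0.1, 6.4]
grip_width: 0.223
```

```bash
python3 -c "
from h import *
togo(505,-253.5,180,2.694)
"
```

```text
t 3.57 pos [ 505.4 -254.5   60.8] yaw 2.693 J [-0.67  0.59  1.57  0.    0.99 -1.8 ] F [-0.8 -0.1  6.4] M [-0.1   0.12 -0.03] w 0.223
TURN [ 0.     0.002 -0.001] SHIFT cm [  0.05   0.08 -11.92]
```

move_arm:
  series:
    - [0, 0, 0, 0, 0, 0, 0]
    - [0, 0, 0, 0, 0, 0, 0]

```text
time_s: 3.73
eef_pos: [505.5, -254.5, 61.1]
ee_rot: [0.001, 0.222, 0.975, -0.0]
force: [0.6, 0.2, -2.0]
grip_width: 0.221
```

```bash
python3 -c "
from h import *
togo(505,-253.5,180,2.694)
c=capture('wrist')
cv2.imwrite('pics/w4.png',c['frame'][:,:,::-1])"
```

```text
t 3.73 pos [ 505.5 -254.5   61.1] yaw 2.693 J [-0.67  0.58  1.57  0.    0.99 -1.8 ] F [ 0.6  0.2 -2. ] M [-0.01 -0.04 -0.03] w 0.221
TURN [ 0.001  0.003 -0.001] SHIFT cm [  0.05   0.07 -11.89]
```

View pics/w4.png

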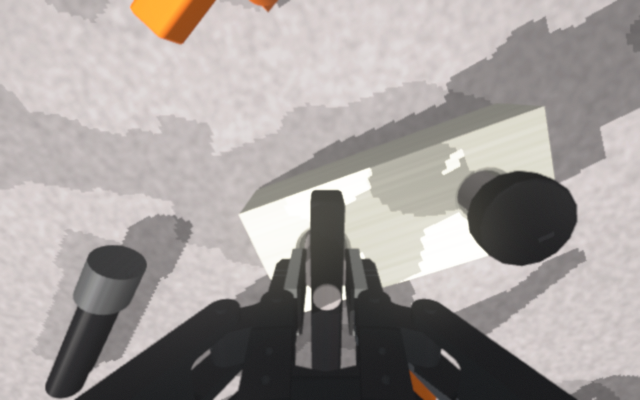

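move_arm:
  series:
    - [0, 0, 0, 0, 0, 0, 0.5]
    - [0, 0, 0, 0, 0, 0, 0.5]
    - [0, 0, 0, 0.05, 0.05, -0.5, 0.5]
    - [0, 0, 0, 0.05, 0.05, -1.05, 0.5]
    - [0, 0, 0, 0.05, 0.05, -1.05, 0.5]

```text
time_s: 4.2
eef_pos: [505.7, -254.1, 72.8]
ee_rot: [0.002, 0.222, 0.975, -0.0]
force: [0.3, -0.5, -0.3]
grip_width: 0.503
```

move_arm:
  series:
    - [0, 0, 0, 0, 0, 0, 0]
    - [0, 0, 0, 0, 0, 0, 0]
    - [0, 0, 0, 0, 0, 0, 0]
    - [0, 0, 0, 0, 0, 0, 0]
    - [0, 0, 0, 0, 0, 0, 0]

```text
time_s: 4.62
eef_pos: [505.8, -254.4, 73.2]
ee_rot: [0.002, 0.222, 0.975, -0.001]
force: [-1.7, -1.5, 4.5]
grip_width: 0.147
```

```bash
python3 -c "
from h import *
togo(505,-253.5,180,2.694)
c=capture('wrist')
cv2.imwrite('pics/w5.png',c['frame'][:,:,::-1])"
```

```text
t 4.62 pos [ 505.8 -254.4   73.2] yaw 2.693 J [-0.67  0.57  1.56  0.    1.01 -1.8 ] F [-1.7 -1.5  4.5] M [-0.2   0.28  0.02] w 0.147
TURN [-0.     0.005 -0.001] SHIFT cm [  0.06   0.04 -10.68]
```

View pics/w5.png

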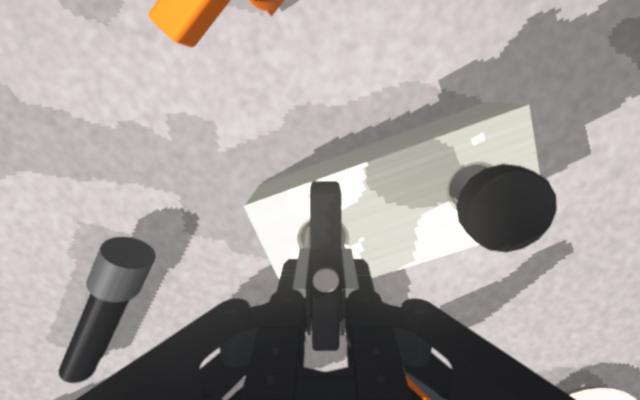

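move_arm:
  series:
    - [0, 0, 0, 0, 0, -1, 0]
    - [0, 0, 0, 0, 0, -3, 0]
    - [0, 0, 0, 0, 0, -5.5, 0]
    - [0, 0, 0, 0, 0, -8, 0]
    - [0, 0, 0, 0, 0, -10.7, 0]
  grip_force: 90

```text
time_s: 5.08
eef_pos: [504.8, -253.6, 180.9]
ee_rot: [0.002, 0.222, 0.975, -0.0]
force: [0.7, 0.1, -2.3]
grip_width: 0.136
```

```bash
python3 -c "
from h import *
togo(490,159,180,2.694)
c=capture('side')
cv2.imwrite('pics/s1.png',cv2.resize(c['frame'][60:260,200:500,::-1],None,fx=2.5,fy=2.5))"
```

```text
t 5.08 pos [ 504.8 -253.6  180.9] yaw 2.693 J [-0.67  0.44  1.45  0.    1.25 -1.8 ] F [ 0.7  0.1 -2.3] M [ 0.05 -0.04  0.02] w 0.136
TURN [ 0.     0.003 -0.001] SHIFT cm [19.23 36.53  0.05]
```

View pics/s1.png

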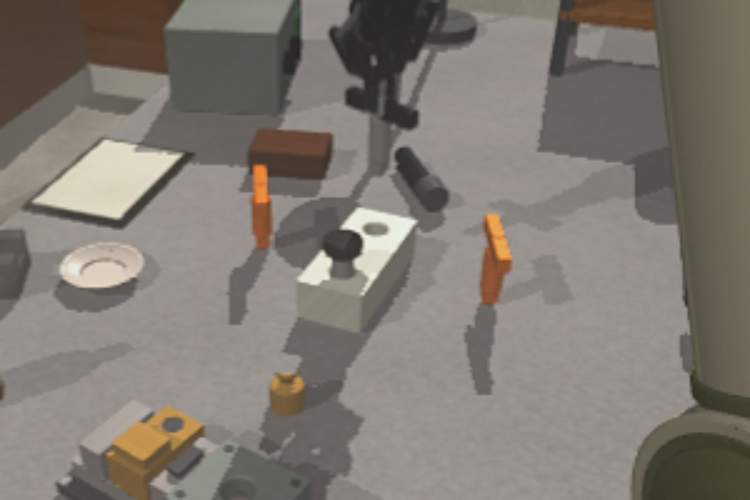

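move_arm:
  series:
    - [0, 0, 0, 1.5, 2.8, 0, 0]
    - [0, 0, 0, 3.3, 6.3, 0, 0]
    - [0, 0, 0, 5.2, 9.9, 0, 0]
    - [0, 0, 0, 7.1, 13.5, 0, 0]
    - [0, 0, 0, 9, 17, 0, 0]

```text
time_s: 5.55
eef_pos: [498.5, -60.6, 185.4]
ee_rot: [0.005, 0.222, 0.975, -0.002]
force: [0.7, 0.2, -1.9]
grip_width: 0.139
```

```bash
python3 -c "
from h import *
togo(490,159,180,2.694)"
```

```text
t 5.55 pos [498.5 -60.6 185.4] yaw 2.693 J [-0.35  0.3   1.64 -0.    1.19 -1.47] F [ 0.7  0.2 -1.9] M [ 0.01 -0.04 -0.01] w 0.139
TURN [-0.001  0.011 -0.001] SHIFT cm [10.29 19.42  0.39]
```

move_arm:
  series:
    - [0, 0.005, 0, 2.1, 4, 0, 0]
    - [0, 0.01, 0, 4.2, 8, 0, 0]
    - [0, 0.01, 0, 6.3, 12, 0, 0]
    - [0, 0.01, 0, 8.2, 15.5, 0, 0]
    - [0, 0.01, 0, 9.3, 17.5, 0, 0]

```text
time_s: 5.97
eef_pos: [489.6, 140.3, 184.0]
ee_rot: [0.0, 0.222, 0.975, -0.001]
force: [-0.2, 0.1, -3.0]
grip_width: 0.133
```

```bash
python3 -c "
from h import *
togo(490,159,180,2.694)
for n in('wrist','scene','side'):
  c=capture(n);cv2.imwrite('pics/v_%s.png'%n,c['frame'][:,:,::-1])
  print(n,proj(c,[[490,159,62]]))"
```

```text
t 5.97 pos [489.6 140.3 184. ] yaw 2.694 J [ 0.05  0.32  1.61 -0.    1.21 -1.07] F [-0.2  0.1 -3. ] M [ 0.03 -0.02  0.02] w 0.133
TURN [-0.001  0.    -0.   ] SHIFT cm [0.77 1.7  0.4 ]
wrist [[343.52366158 185.07881104]]
scene [[388.99978555 170.70975667]]
side [[294.73275739 254.98260012]]
```

View pics/v_wrist.png

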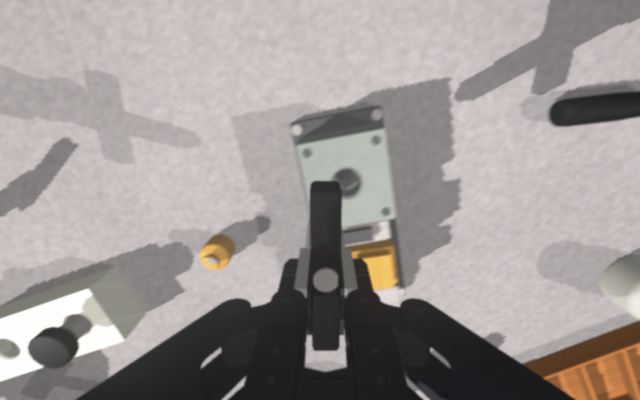

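View pics/v_side.png

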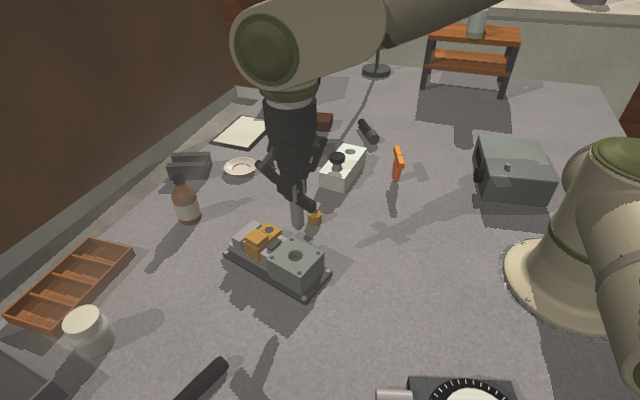

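View pics/v_scene.png

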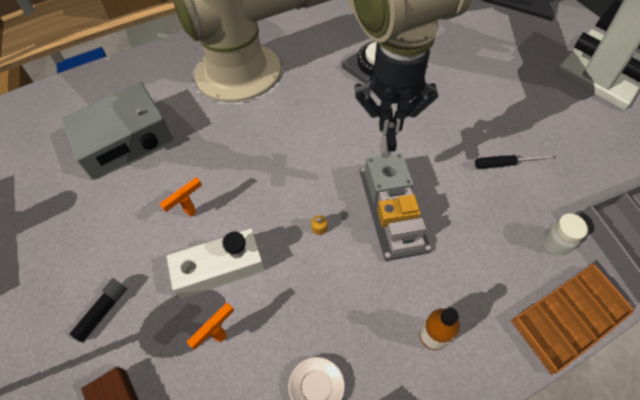

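```bash
python3 -c "
from h import *
a=cv2.imread('pics/v_wrist.png')[120:300,280:410]
cv2.imwrite('pics/v_wz.png',cv2.resize(a,None,fx=4,fy=4,interpolation=cv2.INTER_CUBIC)[:600])
a=cv2.imread('pics/v_side.png')[170:280,260:330]
b=cv2.imread('pics/v_scene.png')[120:200,350:430]
cv2.imwrite('pics/v_sz.png',np.hstack([cv2.resize(a,None,fx=5,fy=5,interpolation=cv2.INTER_CUBIC)[:400],cv2.resize(b,None,fx=5,fy=5,interpolation=cv2.INTER_CUBIC)]))
"
```

```text
(no output)
```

View pics/v_wz.png

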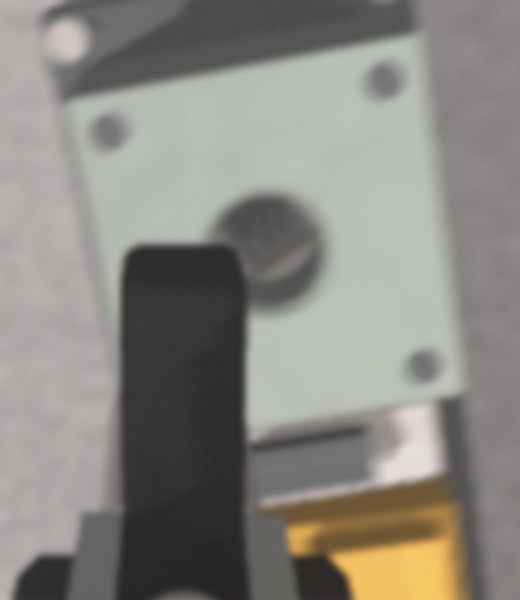

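View pics/v_sz.png

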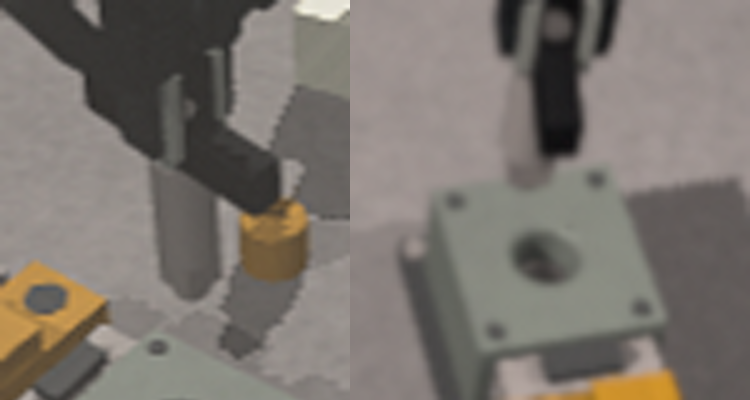

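```bash
python3 -c "
from h import *
w,s,d=[capture(n) for n in('wrist','scene','side')]
p=ctrl.sense()['eef_pos'];z=p[2]+13.8;print(p)
print('bore w',onz(w,(346.6,182.1),62))
print('bore s,d',onz(s,(388.9,170.9),62),onz(d,(294.9,255.1),62))
print('pin w',onz(w,(325.8,279.8),z),'s',onz(s,(391.1,123.9),z),'d',onz(d,(297.6,190.8),z))
"
```

```text
[490.54054372 136.69348873 183.94414697]
bore w [488.83844293 161.63100694  62.        ]
bore s,d [490.31347926 158.58973171  62.        ] [489.59373562 159.16780373  62.        ]
pin w [489.48614165 141.48953186 197.74414697] s [486.84573483 147.40566546 197.74414697] d [485.68977608 138.9099838  197.74414697]
```

```bash
python3 -c "
from h import *
togo(490,159,180,2.694)
w,s,d=[capture(n) for n in('wrist','scene','side')]
def z(c,x,y,ww,h,f): return cv2.resize(c['frame'][y:y+h,x:x+ww,::-1],None,fx=f,fy=f,interpolation=cv2.INTER_CUBIC)
cv2.imwrite('pics/x1.png',np.hstack([z(w,280,130,100,160,3.5),z(d,270,160,60,80,7),]))if 0 else None
cv2.imwrite('pics/x1.png',z(w,280,130,130,130,4.5))
cv2.imwrite('pics/x2.png',np.hstack([z(d,270,160,60,80,6),z(s,360,100,60,80,6)]))
togo(490,159,180,2.694)
"
```

```text
t 6.27 pos [490.5 136.7 183.9] yaw 2.692 J [ 0.04  0.32  1.62 -0.    1.21 -1.08] F [ 0.3 -0.1 -2.2] M [-0.03  0.01  0.01] w 0.136
TURN [-0.002  0.001 -0.002] SHIFT cm [1.02 1.99 0.39]
t 6.42 pos [490.7 136.4 184. ] yaw 2.691 J [ 0.04  0.32  1.61 -0.    1.21 -1.08] F [-0.2  0.3 -1.7] M [-0.   -0.03 -0.01] w 0.132
TURN [-0.001  0.001 -0.003] SHIFT cm [1.05 2.   0.4 ]
```

View pics/x1.png

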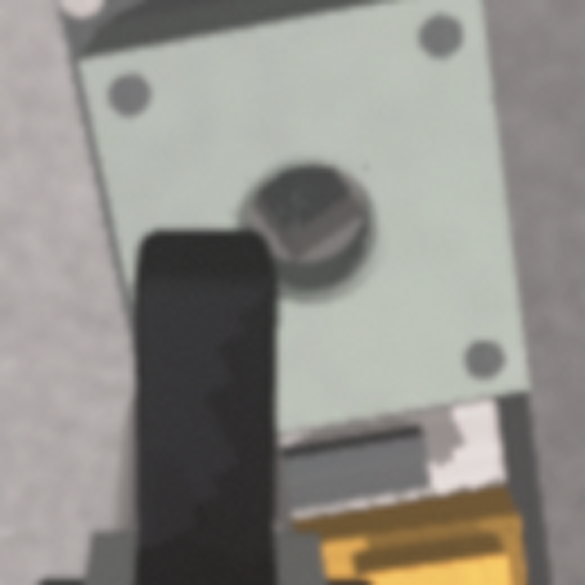

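View pics/x2.png

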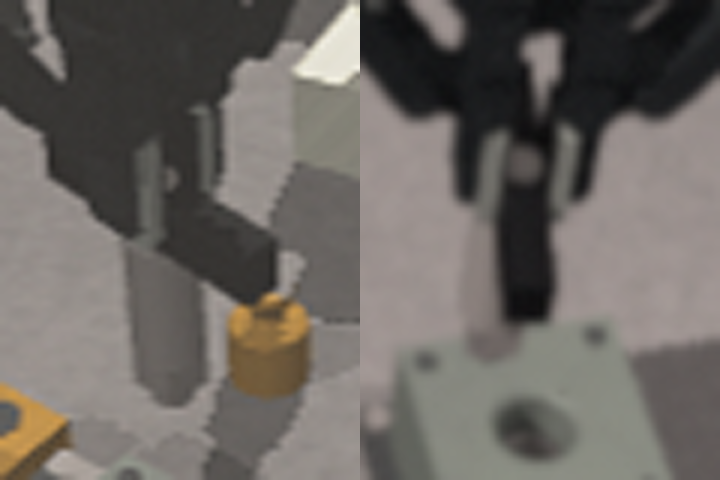

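```bash
python3 -c "
from h import *
from scipy.optimize import least_squares
w,s,d=[capture(n) for n in('wrist','scene','side')]
cv2.imwrite('pics/w6.png',w['frame'][:,:,::-1])
p=ctrl.sense()['eef_pos'];print(p)
print('bore w',onz(w,(347.8,180),62))
for n,o in (('foot',[(s,(381.2,157.2)),(d,(297.8,226.3))]),('pin',[(s,(386.9,126.7)),(d,(297.8,189.3))])):
  f=lambda X:np.concatenate([proj(c,X)[0]-q for c,q in o])
  r=least_squares(f,[490,140,110]);print(n,r.x,r.fun)
X=p+[0,0,13.8];Y=p+[0,0,4.8-70]
print(proj(s,[X,Y]),proj(d,[X,Y]),proj(w,X))
"
```

```text
[490.66691675 136.86418474 184.05809977]
bore w [488.7907591  160.25308316  62.        ]
foot [489.39774768 136.79937514 115.41855661] [ 0.47116365  0.26598872  0.49520696 -0.18964187]
pin [487.82047346 136.89983648 198.08763254] [-0.87407835 -0.52435412 -0.93250519  0.38610939]
[[386.85386238 127.41428196]
 [382.23146088 156.77758599]] [[295.29987236 189.44467001]
 [297.54063436 224.5657978 ]] [[322.95096301 281.42813523]]
```

View pics/w6.png

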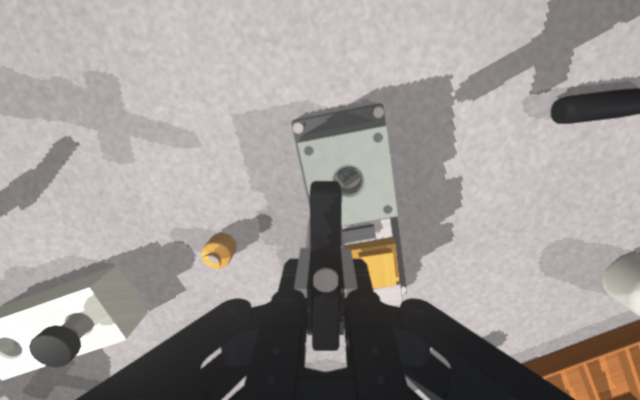

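```bash
python3 -c "
from h import *
togo(490.3,159,137,2.694)"
```

```text
t 6.57 pos [490.7 136.9 184.1] yaw 2.692 J [ 0.04  0.32  1.61 -0.    1.21 -1.08] F [ 1.1 -0.1 -1.7] M [-0.   -0.05  0.04] w 0.131
TURN [-0.001  0.001 -0.002] SHIFT cm [1.   1.98 4.7 ]
```

move_arm:
  series:
    - [0, 0, 0, 0.3, 0.7, 0, 0]
    - [0, 0, 0, 0.7, 1.4, 0.8, 0]
    - [0, 0, 0, 1, 1.98, 2.2, 0]
    - [0, 0, 0, 1, 1.98, 3.6, 0]
    - [0, 0, 0, 1, 1.98, 4.7, 0]

```text
time_s: 6.98
eef_pos: [489.7, 160.0, 135.4]
ee_rot: [-0.0, 0.223, 0.975, -0.001]
force: [-0.1, 0.2, -2.3]
grip_width: 0.131
```

move_arm:
  series:
    - [0, 0, 0, 0, 0, 0, 0]
    - [0, 0, 0, 0, 0, 0, 0]

```text
time_s: 7.15
eef_pos: [489.2, 160.6, 134.7]
ee_rot: [-0.001, 0.222, 0.975, -0.001]
force: [0.0, 0.5, -1.9]
grip_width: 0.135
```

```bash
python3 -c "
from h import *
togo(490.3,159,137,2.694)
w,s,d=[capture(n) for n in('wrist','scene','side')]
def z(c,x,y,ww,h,f): return cv2.resize(c['frame'][y:y+h,x:x+ww,::-1],None,fx=f,fy=f,interpolation=cv2.INTER_CUBIC)
cv2.imwrite('pics/y1.png',np.hstack([z(d,260,190,65,90,6),z(s,360,110,60,90,6)]))
"
```

```text
t 7.15 pos [489.2 160.6 134.7] yaw 2.693 J [ 0.09  0.39  1.66 -0.    1.1  -1.03] F [ 0.   0.5 -1.9] M [ 0.03 -0.07  0.  ] w 0.135
TURN [-0.003 -0.001 -0.001] SHIFT cm [-0.17 -0.09 -0.23]
```

View pics/y1.png

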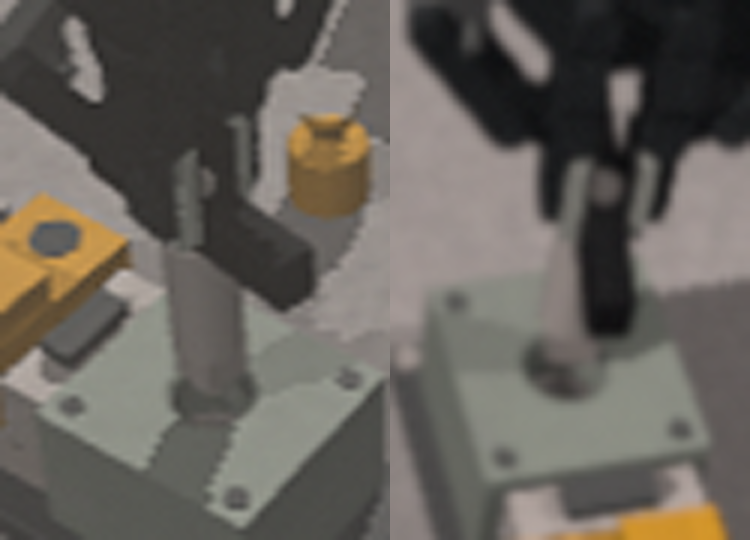

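move_arm:
  series:
    - [0, 0, 0, -0.1, -0.12, 0.2, 0]
    - [0, 0, 0, -0.1, -0.12, 0.4, 0]
    - [0, 0, 0, -0.1, -0.12, 0.6, 0]
    - [0, 0, 0, -0.1, -0.12, 0.6, 0]
    - [0, 0, 0, -0.1, -0.12, 0.6, 0]

```text
time_s: 7.72
eef_pos: [490.4, 158.7, 130.0]
ee_rot: [0.0, 0.222, 0.975, -0.001]
force: [-0.4, 0.4, -1.6]
grip_width: 0.136
```

```bash
python3 -c "
from h import *
togo(490.3,159,119,2.694)
w,s,d=[capture(n) for n in('wrist','scene','side')]
def z(c,x,y,ww,h,f): return cv2.resize(c['frame'][y:y+h,x:x+ww,::-1],None,fx=f,fy=f,interpolation=cv2.INTER_CUBIC)
cv2.imwrite('pics/y2.png',np.hstack([z(d,260,190,65,90,6),z(s,360,110,60,90,6)]))
"
```

```text
t 7.72 pos [490.4 158.7 130. ] yaw 2.693 J [ 0.09  0.4   1.66 -0.    1.08 -1.04] F [-0.4  0.4 -1.6] M [ 0.05  0.03 -0.01] w 0.136
TURN [-0.001  0.001 -0.001] SHIFT cm [0.02 0.03 1.1 ]
```

View pics/y2.png

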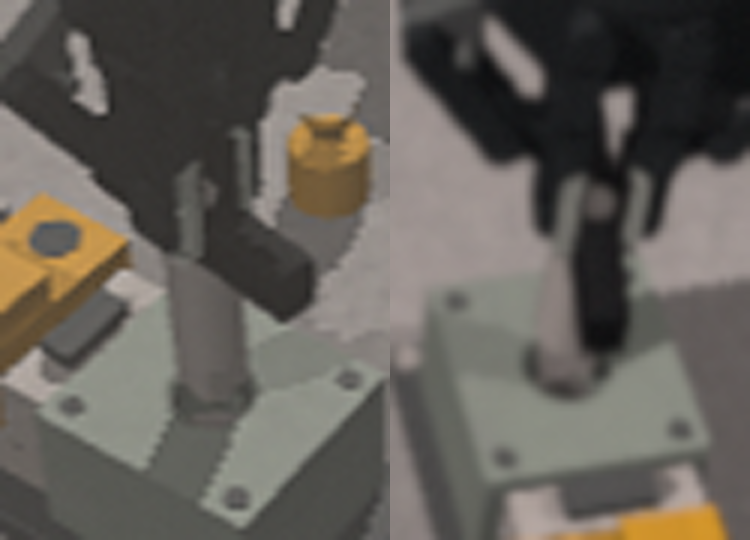

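```bash
python3 -c "
from h import *
s,d=[capture(n) for n in('scene','side')]
def z(c,x,y,ww,h,f): return cv2.resize(c['frame'][y:y+h,x:x+ww,::-1],None,fx=f,fy=f,interpolation=cv2.INTER_NEAREST)
a=np.hstack([z(d,280,230,32,40,12),z(s,375,145,32,40,12)])
cv2.imwrite('pics/y3.png',a)
p=ctrl.sense()['eef_pos']
for c in(s,d):
  print('axis',proj(c,[[p[0],p[1],zz] for zz in(105,90,75,62)]).round(1).tolist(), 'bore490,159',proj(c,[[490,159,62]]).round(1))
"
```

```text
axis [[391.6, 157.3], [390.6, 162.2], [389.8, 166.9], [389.0, 170.9]] bore490,159 [[389.  170.7]]
axis [[293.3, 238.2], [293.8, 244.1], [294.2, 249.9], [294.6, 254.8]] bore490,159 [[294.7 255. ]]
```

View pics/y3.png

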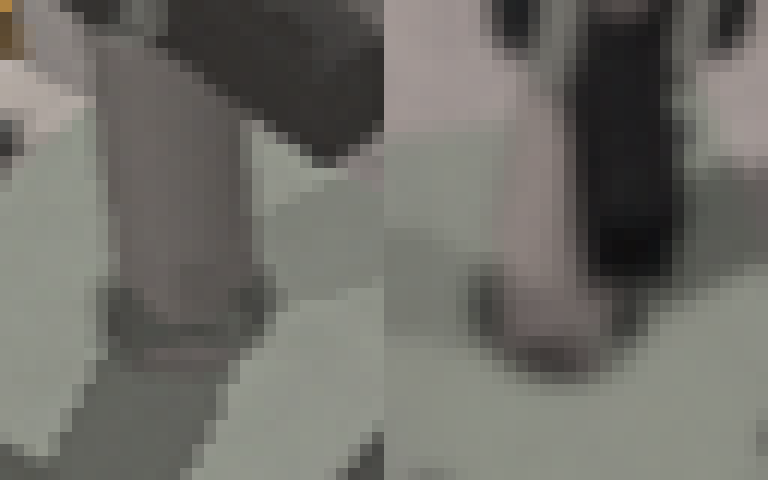

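```bash
python3 -c "
from h import *
togo(489.1,160.3,122,2.694)"
```

```text
t 7.97 pos [490.5 158.7 130.1] yaw 2.693 J [ 0.09  0.4   1.66 -0.    1.08 -1.04] F [ 0.3  0.7 -1.3] M [ 0.01 -0.01 -0.  ] w 0.137
TURN [-0.001  0.001 -0.001] SHIFT cm [0.19 0.08 0.81]
```

move_arm:
  series:
    - [0, 0, 0, 0.19, 0.08, 0, 0]
    - [0, 0, 0, 0.19, 0.08, 0.2, 0]
    - [0, 0, 0, 0.19, 0.08, 0.4, 0]
    - [0, 0, 0, 0.19, 0.08, 0.6, 0]
    - [0, 0, 0, 0.19, 0.08, 0.8, 0]

```text
time_s: 8.38
eef_pos: [489.1, 160.2, 121.9]
ee_rot: [0.0, 0.222, 0.975, -0.001]
force: [0.5, -0.1, -2.1]
grip_width: 0.132
```

```bash
python3 -c "
from h import *
togo(489.1,160.3,115,2.694)
s,d=[capture(n) for n in('scene','side')]
def z(c,x,y,ww,h,f): return cv2.resize(c['frame'][y:y+h,x:x+ww,::-1],None,fx=f,fy=f,interpolation=cv2.INTER_NEAREST)
a=np.hstack([z(d,280,230,32,40,12),z(s,375,145,32,40,12)])
cv2.imwrite('pics/y4.png',a)
togo(489.1,160.3,115,2.694)"
```

```text
t 8.38 pos [489.1 160.2 121.9] yaw 2.693 J [ 0.09  0.41  1.67 -0.    1.06 -1.03] F [ 0.5 -0.1 -2.1] M [-0.   -0.04 -0.01] w 0.132
TURN [-0.001  0.001 -0.001] SHIFT cm [-0.    0.01  0.69]
t 8.48 pos [488.9 160.2 121.7] yaw 2.693 J [ 0.09  0.41  1.67 -0.    1.06 -1.03] F [-0.7 -0.1 -1.7] M [-0.01 -0.03 -0.01] w 0.135
TURN [-0.001  0.001 -0.001] SHIFT cm [-0.01  0.02  0.67]
```

View pics/y4.png

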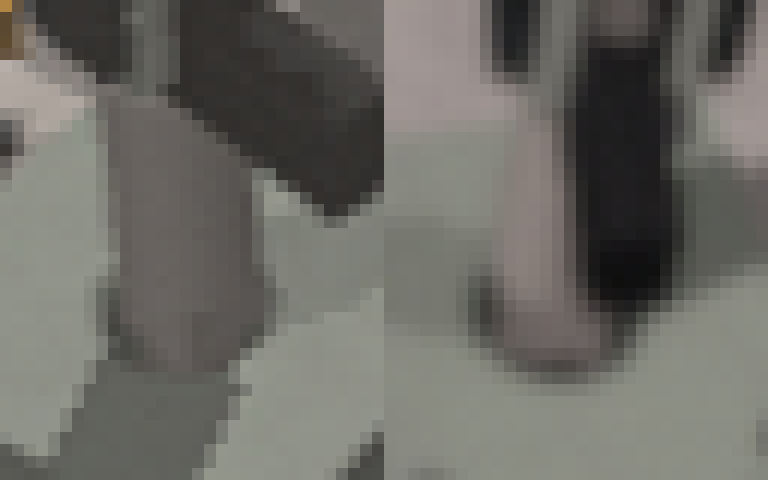

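move_arm:
  series:
    - [0, 0, 0, 0, 0, 0.15, 0]
    - [0, 0, 0, 0, 0, 0.3, 0]
    - [0, 0, 0, 0, 0, 0.45, 0]
    - [0, 0, 0, 0, 0, 0.6, 0]

```text
time_s: 8.82
eef_pos: [489.0, 160.2, 115.6]
ee_rot: [0.0, 0.222, 0.975, -0.001]
force: [0.5, 0.2, -1.5]
grip_width: 0.131
```

```bash
python3 -c "
from h import *
togo(489.1,160.3,105,2.694)"
```

```text
t 8.82 pos [489.  160.2 115.6] yaw 2.693 J [ 0.09  0.41  1.68 -0.    1.05 -1.03] F [ 0.5  0.2 -1.5] M [0.03 0.   0.01] w 0.131
TURN [-0.001  0.001 -0.001] SHIFT cm [-0.    0.01  1.06]
```

Entering cleanly.

move_arm:
  series:
    - [0, 0, 0, 0, 0, 0.2, 0]
    - [0, 0, 0, 0, 0, 0.4, 0]
    - [0, 0, 0, 0, 0, 0.6, 0]
    - [0, 0, 0, 0, 0, 0.8, 0]
    - [0, 0, 0, 0, 0, 1, 0]

```text
time_s: 9.23
eef_pos: [489.0, 160.2, 105.4]
ee_rot: [0.0, 0.222, 0.975, -0.001]
force: [0.4, -0.2, -2.8]
grip_width: 0.138
```

move_arm:
  series:
    - [0, 0, 0, 0, 0, 0.15, 0]
    - [0, 0, 0, 0, 0, 0.3, 0]
    - [0, 0, 0, 0, 0, 0.45, 0]

```text
time_s: 9.48
eef_pos: [489.6, 160.2, 101.7]
ee_rot: [0.001, 0.222, 0.975, -0.001]
force: [-2.0, -1.0, 15.1]
grip_width: 0.132
```

```bash
python3 -c "
from h import *
togo(489.1,160.3,101,2.694)"
```

```text
t 9.48 pos [489.6 160.2 101.7] yaw 2.693 J [ 0.09  0.43  1.69 -0.    1.01 -1.03] F [-2.  -1.  15.1] M [-0.13  0.68 -0.03] w 0.132
TURN [-0.001  0.002 -0.001] SHIFT cm [ 0.05 -0.01  0.07]
```

move_arm:
  series:
    - [0, 0, 0.04, -0.03, 0, 0.05, 0]
    - [0, 0, 0.08, -0.03, 0, 0.05, 0]
    - [0, 0, 0.12, -0.03, 0, 0.05, 0]
    - [0, 0, 0.16, -0.03, 0, 0.05, 0]
    - [0, 0, 0.2, -0.03, 0, 0.05, 0]

```text
time_s: 9.9
eef_pos: [490.5, 160.1, 102.0]
ee_rot: [0.002, 0.32, 0.948, -0.0]
force: [-0.3, -0.8, 5.5]
grip_width: 0.134
```

```bash
python3 -c "
from h import *
togo(489.1,160.3,101,2.694)"
```

```text
t 9.9 pos [490.5 160.1 102. ] yaw 2.491 J [ 0.09  0.43  1.69 -0.    1.01 -0.83] F [-0.3 -0.8  5.5] M [0.01 0.06 0.01] w 0.134
TURN [ 0.001  0.004 -0.203] SHIFT cm [ 0.12 -0.07  0.1 ]
```

move_arm:
  series:
    - [0, 0.003, 0.04, 0.03, -0.02, 0.08, 0]
    - [0, 0.003, 0.08, 0.03, -0.02, 0.08, 0]
    - [0, 0.003, 0.12, 0.03, -0.02, 0.08, 0]
    - [0, 0.003, 0.16, 0.03, -0.02, 0.08, 0]
    - [0, 0.003, 0.2, 0.03, -0.02, 0.08, 0]

```text
time_s: 10.32
eef_pos: [490.8, 160.2, 102.1]
ee_rot: [0.002, 0.413, 0.911, 0.001]
force: [-0.2, 0.0, 3.3]
grip_width: 0.133
```

move_arm:
  series:
    - [0, 0, 0.04, 0, 0, 0.08, 0]
    - [0, 0, 0.08, 0, 0, 0.08, 0]
    - [0, 0, 0.12, 0, 0, 0.08, 0]
    - [0, 0, 0.16, 0, 0, 0.08, 0]
    - [0, 0, 0.2, 0, 0, 0.08, 0]

```text
time_s: 10.73
eef_pos: [491.3, 160.3, 102.0]
ee_rot: [0.002, 0.503, 0.864, 0.002]
force: [0.1, 0.9, 3.7]
grip_width: 0.131
```

```bash
python3 -c "
from h import *
togo(489.6,160.2,101,2.694)"
```

```text
t 10.73 pos [491.3 160.3 102. ] yaw 2.087 J [ 0.09  0.43  1.69  0.    1.01 -0.43] F [0.1 0.9 3.7] M [0.09 0.12 0.05] w 0.131
TURN [ 0.005  0.003 -0.607] SHIFT cm [ 0.08 -0.16  0.1 ]
```

move_arm:
  series:
    - [0.003, 0.003, 0.04, 0.02, -0.03, 0.13, 0]
    - [0.003, 0.003, 0.08, 0.02, -0.03, 0.13, 0]
    - [0.003, 0.003, 0.12, 0.02, -0.03, 0.13, 0]
    - [0.003, 0.003, 0.16, 0.02, -0.03, 0.13, 0]
    - [0.003, 0.003, 0.2, 0.02, -0.03, 0.13, 0]

```text
time_s: 11.15
eef_pos: [491.4, 160.4, 101.6]
ee_rot: [0.0, 0.588, 0.809, 0.002]
force: [-1.2, 0.6, 3.9]
grip_width: 0.131
```

move_arm:
  series:
    - [0, 0, 0.04, 0, 0, 0.12, 0]
    - [0, 0, 0.08, 0, 0, 0.12, 0]
    - [0, 0, 0.12, 0, 0, 0.12, 0]
    - [0, 0, 0.16, 0, 0, 0.12, 0]
    - [0, 0, 0.2, 0, 0, 0.12, 0]

```text
time_s: 11.57
eef_pos: [491.2, 160.2, 100.3]
ee_rot: [0.0, 0.666, 0.746, 0.002]
force: [0.6, -1.9, -1.7]
grip_width: 0.132
```

```bash
python3 -c "
from h import *
togo(489.6,160.2,101,2.694)"
```

```text
t 11.57 pos [491.2 160.2 100.3] yaw 1.684 J [ 0.09  0.44  1.69  0.    1.01 -0.03] F [ 0.6 -1.9 -1.7] M [-0.44  0.16 -0.01] w 0.132
TURN [ 0.003 -0.    -1.01 ] SHIFT cm [ 0.02 -0.16 -0.07]
```

move_arm:
  series:
    - [0, 0, 0, 0, 0, 0.15, 0]
    - [0, 0, 0, 0, 0, 0.3, 0]
    - [0, 0, 0, 0, 0, 0.4, 0]

```text
time_s: 11.82
eef_pos: [491.3, 160.1, 96.1]
ee_rot: [0.0, 0.666, 0.746, 0.002]
force: [-0.1, -1.2, -1.0]
grip_width: 0.135
```

```bash
python3 -c "
from h import *
togo(489.6,160.2,88,1.684)"
```

```text
t 11.82 pos [491.3 160.1  96.1] yaw 1.685 J [ 0.09  0.44  1.69  0.    1.   -0.03] F [-0.1 -1.2 -1. ] M [-0.34  0.01  0.01] w 0.135
TURN [ 0.003 -0.002  0.001] SHIFT cm [ 0.03 -0.17  0.81]
```

move_arm:
  series:
    - [0, 0, 0, 0, 0, 0.2, 0]
    - [0, 0, 0, 0, 0, 0.4, 0]
    - [0, 0, 0, 0, 0, 0.6, 0]
    - [0, 0, 0, 0, 0, 0.75, 0]

```text
time_s: 12.15
eef_pos: [491.3, 160.0, 88.3]
ee_rot: [0.0, 0.666, 0.746, 0.001]
force: [-0.9, -2.0, 9.1]
grip_width: 0.135
```

move_arm:
  series:
    - [0, 0, 0, 0, 0, 0.08, 0]
    - [0, 0, 0, 0, 0, 0.14, 0]

```text
time_s: 12.32
eef_pos: [491.7, 160.1, 88.2]
ee_rot: [0.001, 0.665, 0.746, 0.002]
force: [-6.1, -2.1, 18.2]
grip_width: 0.132
```

```bash
python3 -c "
from h import *
togo(489.6,160.2,88,1.684)"
```

```text
t 12.32 pos [491.7 160.1  88.2] yaw 1.685 J [ 0.09  0.46  1.7   0.    0.98 -0.03] F [-6.1 -2.1 18.2] M [-0.52  1.1   0.05] w 0.132
TURN [ 0.004 -0.001  0.001] SHIFT cm [ 0.03 -0.21  0.02]
```

move_arm:
  series:
    - [0, 0, 0.06, 0, 0, -0.03, 0]
    - [0, 0, 0.12, 0, 0, -0.03, 0]
    - [0, 0, 0.18, 0, 0, -0.03, 0]
    - [0, 0, 0.24, 0, 0, -0.03, 0]
    - [0, 0, 0.3, 0, 0, -0.03, 0]
  grip_force: 110

```text
time_s: 12.73
eef_pos: [491.2, 159.7, 88.6]
ee_rot: [0.001, 0.77, 0.638, 0.001]
force: [-2.5, -4.3, 2.2]
grip_width: 0.127
```

```bash
python3 -c "
from h import *
togo(491,160.2,88,1.684)"
```

```text
t 12.73 pos [491.2 159.7  88.6] yaw 1.384 J [0.09 0.45 1.7  0.   0.98 0.27] F [-2.5 -4.3  2.2] M [-1.    0.68  0.41] w 0.127
TURN [ 0.002 -0.001 -0.3  ] SHIFT cm [ 0.05 -0.03  0.06]
```

move_arm:
  series:
    - [0, 0, 0.06, 0, 0, 0.03, 0]
    - [0, 0, 0.12, 0, 0, 0.03, 0]
    - [0, 0, 0.18, 0, 0, 0.03, 0]
    - [0, 0, 0.24, 0, 0, 0.03, 0]
    - [0, 0, 0.3, 0, 0, 0.03, 0]

```text
time_s: 13.15
eef_pos: [491.0, 159.3, 88.5]
ee_rot: [0.001, 0.857, 0.515, 0.001]
force: [-2.9, -4.2, 3.4]
grip_width: 0.125
```

move_arm:
  series:
    - [0, 0, 0.06, 0, 0, 0.03, 0]
    - [0, 0, 0.12, 0, 0, 0.03, 0]
    - [0, 0, 0.18, 0, 0, 0.03, 0]
    - [0, 0, 0.24, 0, 0, 0.03, 0]
    - [0, 0, 0.3, 0, 0, 0.03, 0]

```text
time_s: 13.57
eef_pos: [490.9, 159.1, 88.5]
ee_rot: [0.001, 0.925, 0.381, 0.0]
force: [-3.1, -4.4, 4.4]
grip_width: 0.132
```

```bash
python3 -c "
from h import *
togo(491,160.2,88,1.684)
s,d,w=[capture(n) for n in('scene','side','wrist')]
def z(c,x,y,ww,h,f): return cv2.resize(c['frame'][y:y+h,x:x+ww,::-1],None,fx=f,fy=f,interpolation=cv2.INTER_CUBIC)
cv2.imwrite('pics/q1.png',np.hstack([z(d,215,200,125,110,3.2),z(s,345,130,125,110,3.2)]))
cv2.imwrite('pics/q2.png',w['frame'][:,:,::-1])
"
```

```text
t 13.57 pos [490.9 159.1  88.5] yaw 0.781 J [ 0.09  0.45  1.7  -0.    0.99  0.88] F [-3.1 -4.4  4.4] M [-0.77  0.57  0.44] w 0.132
TURN [ 0.002  0.001 -0.903] SHIFT cm [ 0.09 -0.07  0.05]
```

View pics/q1.png

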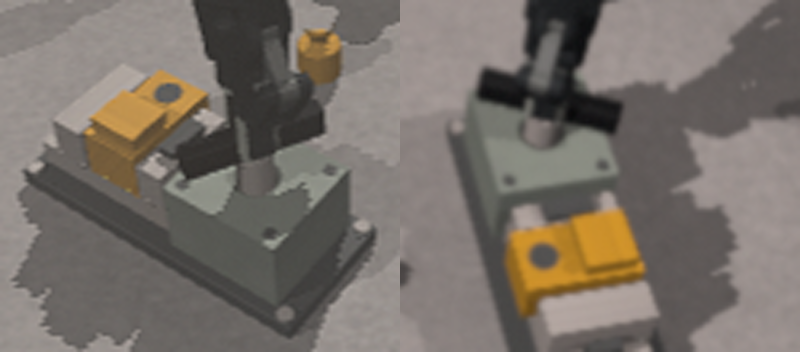

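move_arm:
  series:
    - [0, 0, 0.06, 0, 0, 0.03, 0]
    - [0, 0, 0.12, 0, 0, 0.03, 0]
    - [0, 0, 0.18, 0, 0, 0.03, 0]
    - [0, 0, 0.24, 0, 0, 0.03, 0]
    - [0, 0, 0.3, 0, 0, 0.03, 0]
  grip_force: 120

```text
time_s: 14.13
eef_pos: [490.7, 159.0, 88.5]
ee_rot: [0.001, 0.971, 0.24, 0.0]
force: [-3.5, -4.0, 7.3]
grip_width: 0.121
```

```bash
python3 -c "
from h import *
togo(491,160.2,88,1.684)"
```

```text
t 14.13 pos [490.7 159.   88.5] yaw 0.485 J [ 0.09  0.45  1.7  -0.    0.99  1.17] F [-3.5 -4.   7.3] M [-0.86  0.81  0.46] w 0.121
TURN [ 2.000e-03  1.000e-03 -1.199e+00] SHIFT cm [ 0.08 -0.1   0.05]
```

move_arm:
  series:
    - [0, 0, 0.05, 0, 0, 0.03, 0]
    - [0, 0, 0.1, 0, 0, 0.03, 0]
    - [0, 0, 0.15, 0, 0, 0.03, 0]

```text
time_s: 14.38
eef_pos: [490.6, 158.9, 88.5]
ee_rot: [0.001, 0.986, 0.167, 0.0]
force: [-3.2, -3.0, 6.6]
grip_width: 0.124
```

```bash
python3 -c "
from h import *
togo(491,160.2,88,1.684)"
```

```text
t 14.38 pos [490.6 158.9  88.5] yaw 0.335 J [ 0.09  0.45  1.7  -0.    0.99  1.32] F [-3.2 -3.   6.6] M [-0.67  0.74  0.41] w 0.124
TURN [ 0.002  0.002 -1.349] SHIFT cm [ 0.08 -0.11  0.05]
```

move_arm:
  series:
    - [0, 0, 0.04, 0, 0, 0.03, 0]
    - [0, 0, 0.08, 0, 0, 0.03, 0]
    - [0, 0, 0.12, 0, 0, 0.03, 0]

```text
time_s: 14.63
eef_pos: [490.4, 158.8, 88.5]
ee_rot: [0.001, 0.994, 0.108, -0.0]
force: [-3.1, -2.5, 5.8]
grip_width: 0.122
```

```bash
python3 -c "
from h import *
togo(491,160.2,88,1.684)"
```

```text
t 14.63 pos [490.4 158.8  88.5] yaw 0.217 J [ 0.09  0.45  1.7  -0.    0.99  1.44] F [-3.1 -2.5  5.8] M [-0.62  0.71  0.9 ] w 0.122
TURN [ 0.002  0.002 -1.467] SHIFT cm [ 0.09 -0.12  0.05]
```

move_arm:
  series:
    - [0, 0, 0.03, 0, 0, 0.03, 0]
    - [0, 0, 0.06, 0, 0, 0.03, 0]
    - [0, 0, 0.09, 0, 0, 0.03, 0]
    - [0, 0, 0.09, 0, 0, 0.03, 0]

```text
time_s: 14.97
eef_pos: [490.2, 158.9, 88.5]
ee_rot: [0.002, 0.998, 0.065, -0.0]
force: [-3.3, -3.2, 5.2]
grip_width: 0.128
```

```bash
python3 -c "
from h import *
togo(491,160.2,88,1.684)"
```

```text
t 14.97 pos [490.2 158.9  88.5] yaw 0.13 J [ 0.09  0.45  1.7  -0.    0.99  1.53] F [-3.3 -3.2  5.2] M [-0.56  0.69  1.05] w 0.128
TURN [ 0.002  0.003 -1.554] SHIFT cm [ 0.09 -0.12  0.05]
```

```bash
python3 -c "
from h import *
s,d,w=[capture(n) for n in('scene','side','wrist')]
def z(c,x,y,ww,h,f): return cv2.resize(c['frame'][y:y+h,x:x+ww,::-1],None,fx=f,fy=f,interpolation=cv2.INTER_CUBIC)
cv2.imwrite('pics/r1.png',np.hstack([z(d,215,200,125,110,3.2),z(s,345,130,125,110,3.2)]))
cv2.imwrite('pics/r2.png',w['frame'][:,:,::-1])
togo(491,160.2,88,1.684)
"
```

```text
t 15.12 pos [490.3 158.9  88.5] yaw 0.131 J [ 0.09  0.45  1.7  -0.    0.99  1.53] F [-3.4 -2.9  4.5] M [-0.58  0.72  1.06] w 0.12
TURN [ 0.002  0.003 -1.553] SHIFT cm [ 0.09 -0.12  0.05]
```

View pics/r1.png

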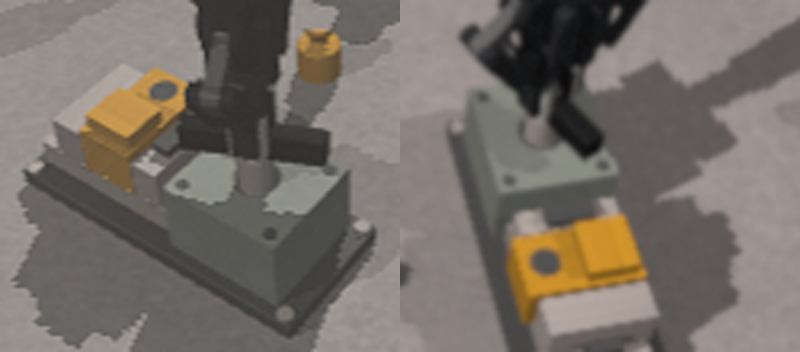

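View pics/r2.png

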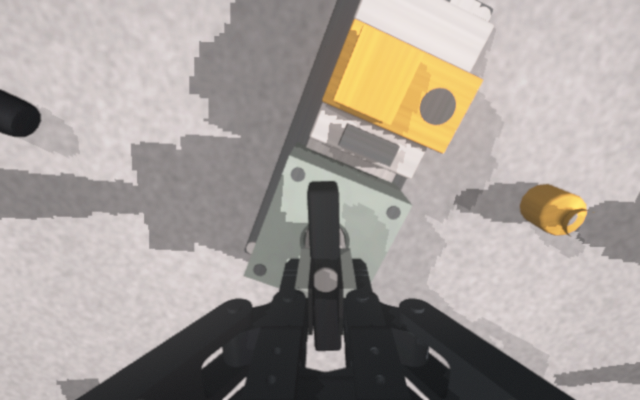

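```bash
python3 -c "
import cv2
a=cv2.imread('pics/r2.png')[0:220,240:510]
cv2.imwrite('pics/r3.png',cv2.resize(a,None,fx=2.7,fy=2.7,interpolation=cv2.INTER_CUBIC))"
```

```text
(no output)
```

View pics/r3.png

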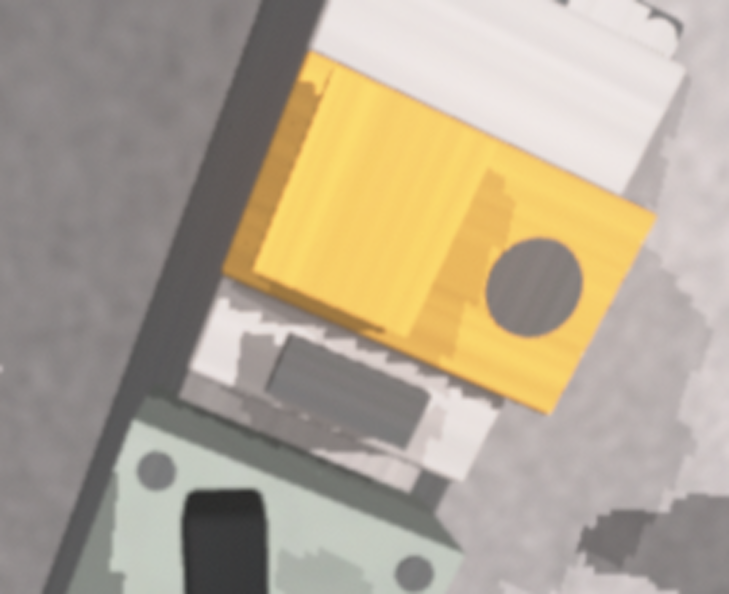

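move_arm:
  series:
    - [0, 0, 0.04, 0, 0, 0.03, 0]
    - [0, 0, 0.08, 0, 0, 0.03, 0]
    - [0, 0, 0.12, 0, 0, 0.03, 0]
    - [0, 0, 0.12, 0, 0, 0.03, 0]

```text
time_s: 15.45
eef_pos: [490.1, 158.9, 88.5]
ee_rot: [0.002, 1.0, 0.008, -0.0]
force: [-3.3, -2.9, 4.9]
grip_width: 0.121
```

```bash
python3 -c "
from h import *
togo(491,160.2,88,1.684)"
```

```text
t 15.45 pos [490.1 158.9  88.5] yaw 0.016 J [ 0.09  0.45  1.7  -0.01  0.99  1.65] F [-3.3 -2.9  4.9] M [-0.47  0.64  1.74] w 0.121
TURN [ 0.003  0.004 -1.668] SHIFT cm [ 0.09 -0.13  0.05]
```

```bash
python3 -c "
from h import *
w,s,d=[capture(n) for n in('wrist','scene','side')]
cv2.imwrite('pics/t1.png',np.hstack([cv2.resize(w['frame'][0:400,240:440,::-1],None,fx=1.5,fy=1.5),cv2.resize(cv2.imread('pics/r2.png')[0:400,240:440],None,fx=1.5,fy=1.5)]))
togo(491,160.2,88,1.684)
"
```

```text
t 15.6 pos [490.1 158.9  88.5] yaw 0.018 J [ 0.09  0.45  1.7  -0.01  0.99  1.64] F [-2.1 -1.9  5.7] M [-0.49  0.65  1.74] w 0.127
TURN [ 0.003  0.004 -1.666] SHIFT cm [ 0.09 -0.13  0.04]
```

View pics/t1.png

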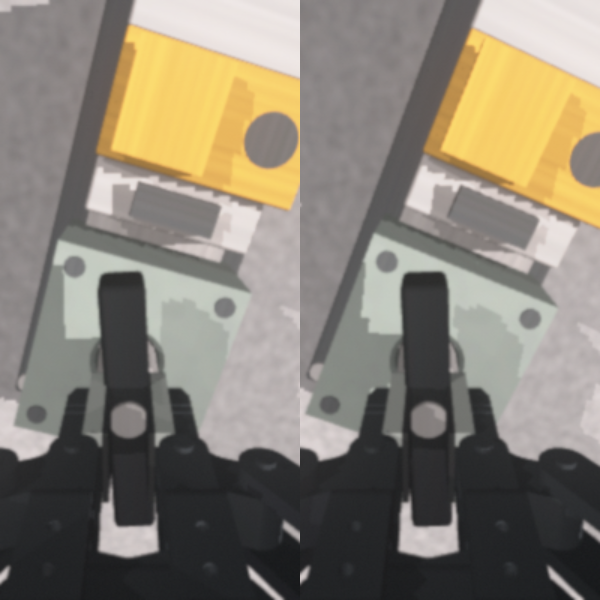

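move_arm:
  series:
    - [0, 0, -0.04, 0, 0, 0.02, 0]
    - [0, 0, -0.07, 0, 0, 0.02, 0]
    - [0, 0, -0.07, 0, 0, 0.02, 0]

```text
time_s: 15.85
eef_pos: [490.0, 159.0, 88.5]
ee_rot: [0.003, 0.999, 0.046, -0.0]
force: [-2.3, -1.9, 4.7]
grip_width: 0.123
```

```bash
python3 -c "
from h import *
togo(491,160.2,88,1.684)"
```

```text
t 15.85 pos [490.  159.   88.5] yaw 0.093 J [ 0.09  0.45  1.7  -0.01  0.99  1.57] F [-2.3 -1.9  4.7] M [-0.53  0.58  1.1 ] w 0.123
TURN [ 0.004  0.004 -1.591] SHIFT cm [ 0.11 -0.12  0.05]
```

move_arm:
  series:
    - [0, 0, -0.04, 0, 0, 0.02, 0]
    - [0, 0, -0.07, 0, 0, 0.02, 0]
    - [0, 0, -0.07, 0, 0, 0.02, 0.1]
  grip_force: 60

```text
time_s: 16.1
eef_pos: [490.1, 159.0, 88.5]
ee_rot: [0.002, 0.997, 0.082, -0.0]
force: [-1.7, -1.6, 5.3]
grip_width: 0.122
```

move_arm:
  series:
    - [0, 0, 0, 0, 0, 0, 0.2]
    - [0, 0, 0, 0, 0, 0, 0.3]
    - [0, 0, 0, 0, 0, 0, 0.4]
    - [0, 0, 0, 0, 0, 0, 0.5]
    - [0, 0, 0, 0, 0, 0, 0.6]

```text
time_s: 16.52
eef_pos: [490.2, 159.1, 88.4]
ee_rot: [0.002, 0.997, 0.082, 0.0]
force: [0.3, 0.6, -0.1]
grip_width: 0.597
```

```bash
python3 -c "
from h import *
togo(491,160.2,88,1.684)
w,d=capture('wrist'),capture('side')
cv2.imwrite('pics/u1.png',w['frame'][:,:,::-1])"
```

```text
t 16.52 pos [490.2 159.1  88.4] yaw 0.163 J [ 0.09  0.45  1.7  -0.01  0.99  1.5 ] F [ 0.3  0.6 -0.1] M [ 0.01 -0.03  0.03] w 0.597
TURN [ 0.004  0.004 -1.521] SHIFT cm [ 0.1  -0.1   0.04]
```

View pics/u1.png

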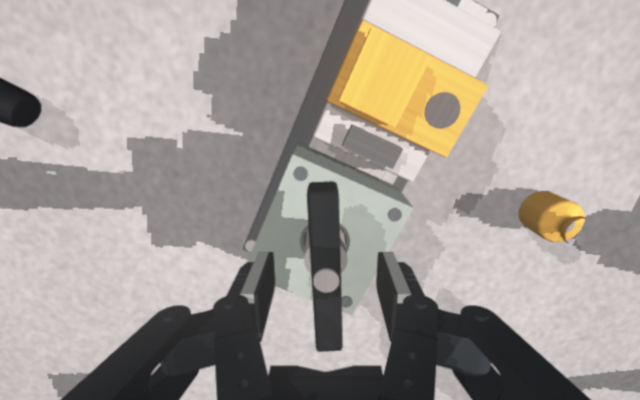

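move_arm:
  series:
    - [0, 0, 0, 0, 0, -1, 0.7]
    - [0, 0, 0, 0, 0, -3, 0.7]
    - [0, 0, 0, 0, 0, -6, 0.7]
    - [0, 0, 0, 0, 0, -9, 0.7]
    - [0, 0, 0, 0, 0, -12, 0.7]

```text
time_s: 17.03
eef_pos: [489.9, 159.6, 210.7]
ee_rot: [0.002, 0.997, 0.082, 0.0]
force: [1.4, 0.5, 0.3]
grip_width: 0.699
```

move_arm:
  series:
    - [0, 0, 0, -3, 0, -1, 0.7]
    - [0, 0, 0, -7, 0, -2, 0.7]
    - [0, 0, 0, -10, 0, -3, 0.7]
    - [0, 0, 0, -12, 0, -3, 0.7]
    - [0, 0, 0, -12, 0, -3, 0.7]

```text
time_s: 17.45
eef_pos: [368.9, 140.2, 242.1]
ee_rot: [0.002, 0.997, 0.082, 0.001]
force: [0.9, 0.8, 0.2]
grip_width: 0.702
```

```bash
python3 -c "
from h import *
togo(491,160.2,88,1.684)
w,s,d=capture('wrist'),capture('scene'),capture('side')
cv2.imwrite('pics/f1.png',w['frame'][:,:,::-1])
cv2.imwrite('pics/f2.png',d['frame'][:,:,::-1]);cv2.imwrite('pics/f3.png',s['frame'][:,:,::-1])"
```

```text
t 17.45 pos [368.9 140.2 242.1] yaw 0.164 J [ 0.07  0.01  1.83 -0.    1.3   1.48] F [0.9 0.8 0.2] M [-0.02 -0.05 -0.02] w 0.702
TURN [ 0.005  0.002 -1.52 ] SHIFT cm [12.34 -0.06 15.44]
```

View pics/f1.png

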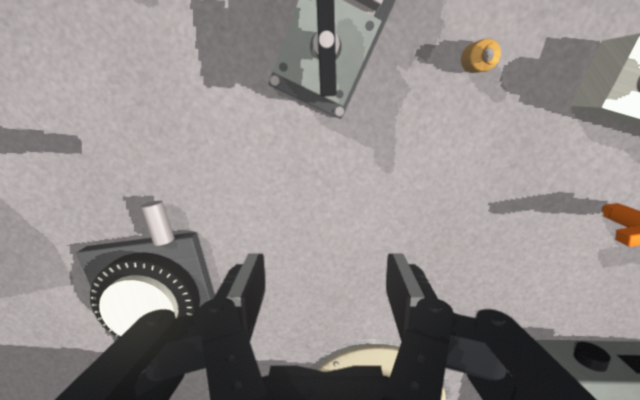

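View pics/f2.png

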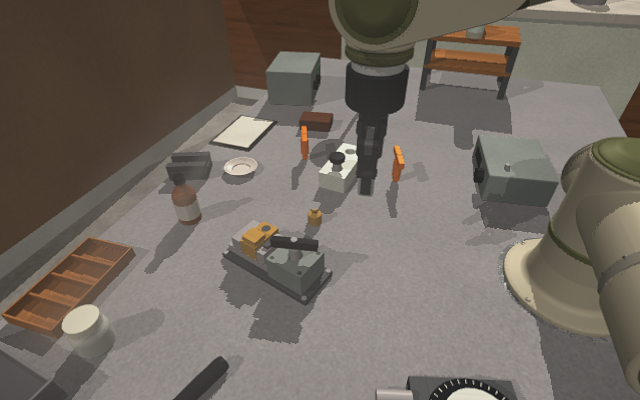

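View pics/f3.png

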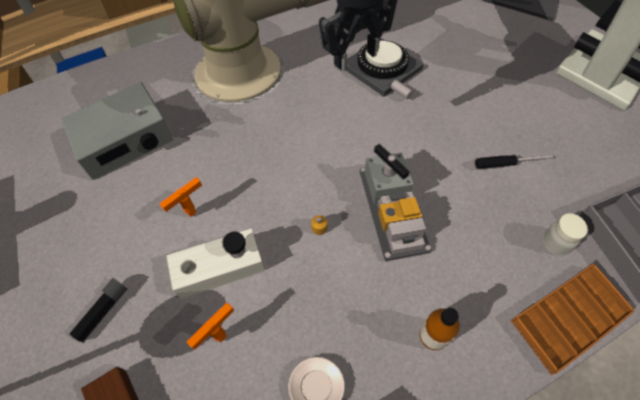

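```bash
python3 -c "
import cv2,numpy as np
a=cv2.imread('pics/f2.png')[215:295,225:335]; b=cv2.imread('pics/f3.png')[140:255,360:430]
cv2.imwrite('pics/f4.png',np.hstack([cv2.resize(a,(550,400),interpolation=cv2.INTER_CUBIC),cv2.resize(b,(243,400),interpolation=cv2.INTER_CUBIC)]))"
```

```text
(no output)
```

View pics/f4.png

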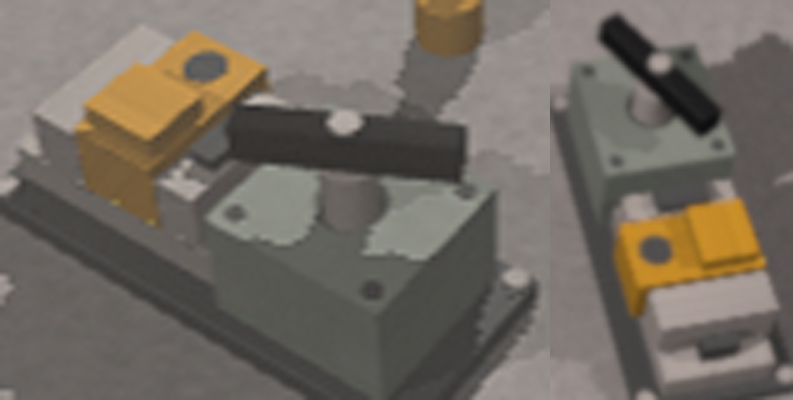

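```bash
python3 -c "
from h import *
from scipy.optimize import least_squares
s,d=capture('scene'),capture('side')
o=[(s,(390.6,157.3)),(d,(293.3,238.9))]
f=lambda X:np.concatenate([proj(c,X)[0]-q for c,q in o])
r=least_squares(f,[490,160,100]);print(r.x,r.fun)
print(proj(s,[[489.5,160,z] for z in(102,116)]),proj(d,[[489.5,160,z] for z in(102,116)]))
"
```

```text
[489.75360589 158.29342695 103.54499147] [ 0.49804482  0.26917664  0.50494347 -0.18294885]
[[391.71608667 157.67004831]
 [392.60330923 152.97778659]] [[293.60793884 240.00954216]
 [293.17895379 234.32971899]]
```

The key's top is at z≈103 mm. It should be at 102 when fully down and 116 if it hadn't dropped, so the key is fully down. The sample is in contact with both jaws. Handing in.

```bash
python3 -c "
from rig import job
print(job.finish_job())"
```

```text
the job is handed in; nothing more can be done
None
```

I clamped the brass sample with the T-handled key and handed the job in at about 18 s of the 72 s allowed. The hand-in gave no verdict.

**Key into the drive:** I lowered the key into the bore and turned it clockwise about 1 rad while pressing lightly. It dropped about 14 mm, as expected. For a moment at the bottom of the drop, the force on the arm read 18 N, above the 5–15 N advised for pressing.

**Clamping:** I then turned it about 1.6 rad more, until it stalled at a wrist moment of about 1.7 N·m. At the stall the key twisted slightly in the grip. I eased the torque back to let go cleanly, and the key stayed standing.

**Last checks:**
- **Key:** upright and fully down. Its top measured about 103 mm above the table, against 102 mm expected (116 mm if it had not dropped).
- **Sample:** between the two jaws, with no gap visible to either of them.
- **Driver:** still in its hole, and the orange look-alikes are untouched.
- **Robot:** the gripper is clear of everything.

**What did not go as planned:** My first grasp closed on the key's stem below the bar, so I let go, went 12 mm higher and gripped the bar. My camera estimates of the bore disagreed by 1–3 mm, so I corrected the position by eye before lowering the key, and it went in without side contact. I could not read the drive angle or the clamping force directly. That the sample is tight rests on the torque at the stall and the pictures.

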